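# Unstack the finished samples: dishes to the cooling blocks, plates to the reading stands

### The job

Take the two stacks of finished samples apart: set each round dish in the middle of the cooling block whose ring has the colour of its lid, and lay each rectangular plate lengthwise on the sloping stand whose backstop has the colour of its lid, flat on the slope, midway across it and with its lower end resting against the backstop. Keep every dish and plate lid up without tipping it, leave the small amber vial standing where it is, and let go of everything at the end.

Things in the scene. Friction and masses are not known exactly. Their poses are not given: they have to be found in the camera images.
- dish_red_center (a point): Round lidded culture dish with a red lid, 54 mm diameter, 20 mm high, about 40 g; at the start it lies on top of one of the two sample plates (either one), centred to a few mm. The point is its centre, half-way up (10 mm above its underside); its z axis points up out of the lid, its yaw means nothing.
- cool_red_top (a point): Fixed cooling block, a square aluminium block (96 x 96 mm footprint, 18 mm high) with a flat top on which a red ring (80 mm outer, 60 mm inner diameter) is painted flush. The point is the centre of the flat top, 18 mm above the table, in the middle of the ring; x and y run along the block's sides, z up.
- dish_blue_center (a point): Round lidded culture dish with a blue lid, 54 mm diameter, 20 mm high, about 40 g; at the start it lies on top of one of the two sample plates (either one), centred to a few mm. The point is its centre, half-way up (10 mm above its underside); its z axis points up out of the lid, its yaw means nothing.
- cool_blue_top (a point): Fixed cooling block, a square aluminium block (96 x 96 mm footprint, 18 mm high) with a flat top on which a blue ring (80 mm outer, 60 mm inner diameter) is painted flush. The point is the centre of the flat top, 18 mm above the table, in the middle of the ring; x and y run along the block's sides, z up.
- plate_yellow_center (a point): Rectangular lidded sample plate, yellow lid on a white base, 96 x 56 x 20 mm, about 80 g, flat on the table under one of the dishes, which hides only the middle of its lid. The point is its centre, half-way up (10 mm above its underside); x along its 96 mm side, y along its 56 mm side, z up out of the lid. Either end may go first.
- deck_yellow: White sloping shelf of a fixed stand, yellow backstop at its low end. 116 mm long, 90 wide, no side walls, slope 0.25 rad (14 degrees), rising away from the robot. Origin: on the surface, middle of the foot of the backstop's inner face, 12 mm above the table; x up the slope, y across, z out of the surface. Backstop 16 mm tall. A plate against it has its centre at x 48, z 10 mm; it may not slide by itself.
- plate_green_center (a point): Rectangular lidded sample plate, green lid on a white base, 96 x 56 x 20 mm, about 80 g, flat on the table under one of the dishes, which hides only the middle of its lid. The point is its centre, half-way up (10 mm above its underside); x along its 96 mm side, y along its 56 mm side, z up out of the lid. Either end may go first.
- deck_green: White sloping shelf of a fixed stand, green backstop at its low end. 116 mm long, 90 wide, no side walls, slope 0.25 rad (14 degrees), rising away from the robot. Origin: on the surface, middle of the foot of the backstop's inner face, 12 mm above the table; x up the slope, y across, z out of the surface. Backstop 16 mm tall. A plate against it has its centre at x 48, z 10 mm; it may not slide by itself.
- vial_center (a point): Bystander: amber glass vial with a white cap, 24 mm diameter, 45 mm high, standing loose between the stacks and the stations. The point is on its axis 22 mm above its foot; z points up its axis.
There are look-alikes about, which are no part of the job. Leave any black or green look-alike of the part that bears dish_red_center alone. Leave any brown look-alike of the part that bears cool_red_top alone.

How it is judged:
By the outcome, as a careful person would: the job done as asked, in the order asked, and still so for the second after the job is handed in, with the robot touching nothing.
It also fails if it takes over 106 s, if anything falls off the work surface, if the arm or the gripper's body presses on something with over 40 N, if the wrist force passes 120 N, or if a joint passes its speed limit or range.

### The arm

A 6-joint arm with a two-finger parallel gripper is mounted at the origin on the work surface. World frame = base frame: x ahead of the robot, y to its left, z up, the work surface at z = 0. Lengths are in m, angles in rad, forces in N, time in s.
With the tool pointing down it reaches from about 0.375 to 0.975 m from the base axis. Payload 3.8 kg.
Tool frame: the origin (TCP) lies on the mounting face of the last link; the fingertips stand 173 mm ahead of it and the grasp point (between the pads) lies 155 mm ahead of it; z points along the fingers, y is the direction in which the jaws open and shut (so a half turn about z gives the same grasp; the last joint's range is limited). The gripper opens to 85 mm and grips with 20 to 120 N. Pads are 22 mm wide; open, the fingers measure 114 mm over their backs; the gripper's body (76 mm by 85 mm) begins 54 mm behind the grasp point. The pads swing forward as they close: fully open they stand 13 mm farther back than shut.
Start: joints at [1.125, 0.264, 1.604, -0, 1.274, -0.037], TCP at [0.268, 0.619, 0.405] pointing down, gripper open.
Joint ranges: [-2.63, 2.63], [-0.94, 2.18], [0.31, 2.57], [-1.31, 4.45], [0, 2.66], [-2.55, 2.55]. Speed limits (rad/s): [2.57, 2.57, 3.14, 3.14, 3.14, 3.14].

### API

Orientations are given as a rotation vector (axis times angle).
In Python, from workcell import bot gives the robot as it stands.
- The arm moves only by the shell command python3 -m jog 'ROWS' [FORCE]. ROWS is JSON, a list that holds one entry, the list of rows, each a list of 7 numbers: the closure, from 0 (fully open) to 1 (shut), then the shift along the tool's x, y, z in cm, then the turn, a rotation vector about the tool's x, y, z in rad. A call has 1 to 12 rows; each row is the pose to reach, as a shift and turn from the pose commanded when the call began, along the tool's axes at that moment; what a row does not reach only later rows make up. A row lasts 1/8 s, in which the tool goes at most 62.5 mm and 10.7 degrees, less where a joint would pass 70% of its speed; a pose out of reach is approached as far as the arm can. A call with a gripper value outside its range is refused whole. The fingers move at their own pace and stop on an object; FORCE is the grip in N (left out, the last holds). Time passes only in rows, so rows that repeat a pose let the fingers close. It gives the time, the measured TCP pose, the force and the opening at its end, in the units of the state.
- bot.read_state(): the state, without advancing time (a new reading comes with each control period).
- bot.read_camera(name): name is "side" or "top" or "wrist"; returns the picture (480x640x3 uint8, red, green, blue); there is no depth.
- bot.camera_model(name): a dict with "intrinsics" (3x3 intrinsics, pixels), "rvec" (rotation vector, rad) and "tvec" (3), from world to camera coordinates, as OpenCV has them. Camera axes: x right, y down, z forward; pixel columns grow to the right and rows downward; lengths in m; the calibration is good to about 2 mm. A picture is of the moment at which its call begins: read the wrist's pose just before it. camera_model takes no time and is no camera call; for the wrist camera it gives the pose at the moment of the call.
- bot.finish_job(): hands the job in, once; it reports no verdict.
The state is a dict: "time": time; "q": joint angles; "joint_vel": joint speeds; "joint_torque": joint torques, N m; "tool_pos": TCP position; "tcp_rot": TCP orientation; "wrist_force": force on the tool from outside, world axes, zero at the start; "torque": the same for the moment, N m; "width": opening from 0.0 (shut) to 1.0 (fully open).
Only numpy, scipy, OpenCV 4.12 (cv2) and the standard library are available. Lean on these libraries where they do the work, as an engineer would, in place of code of your own. Each camera call takes 0.05 s, during which the arm holds its last target.

## Working session

There is one attempt and no reset: what is moved stays moved. The work goes in short steps, Python scripts to look and compute and a shell command to move; the robot and the scene stay as the last step left them, time stands still between calls to the robot, and variables do not carry over. Pictures are saved under pics/ and viewed, and the job is handed in when it is done.

```bash
mkdir -p pics; ls; python3 - <<'E'
from workcell import bot
import cv2
s=bot.read_state(); print({k:(v if isinstance(v,float) else [round(float(a),4) for a in v]) for k,v in s.items()})
for n in ["side","top","wrist"]:
    im=bot.read_camera(n); cv2.imwrite(f"pics/{n}0.png",im[:,:,::-1])
    m=bot.camera_model(n); print(n,m)
E
```

```text
pics
{'time': 0.0, 'q': [1.1251, 0.2648, 1.6054, -0.0, 1.2737, -0.0369], 'joint_vel': [0.0015, 0.0, 0.0023, 0.0006, -0.0004, 0.0001], 'joint_torque': [-0.0022, -51.5115, -36.731, -0.0004, 0.0133, 0.0], 'tool_pos': [0.2682, 0.6191, 0.4033], 'tcp_rot': [-0.6376, -3.0757, 0.0034], 'wrist_force': [-0.7255, -0.6412, -0.0272], 'torque': [-0.0205, 0.0388, -0.0281], 'width': 0.9986844097595194}
side {'intrinsics': array([[452.26428644,   0.        , 324.83660235],
       [  0.        , 452.26428644, 229.87552359],
       [  0.        ,   0.        ,   1.        ]]), 'rvec': array([ 0.30400612, -2.58235202,  1.49027911]), 'tvec': array([0.47052646, 0.12357834, 0.62949238])}
top {'intrinsics': array([[508.51152661,   0.        , 320.8137267 ],
       [  0.        , 508.51152661, 237.49064498],
       [  0.        ,   0.        ,   1.        ]]), 'rvec': array([ 2.19335777, -2.14905697,  0.16661097]), 'tvec': array([-0.09477788,  0.53813563,  0.87175604])}
wrist {'intrinsics': array([[369.85308438,   0.        , 314.65616151],
       [  0.        , 369.85308438, 240.78980944],
       [  0.        ,   0.        ,   1.        ]]), 'rvec': array([-2.42753378, -1.59026339, -0.21868034]), 'tvec': array([-0.67280284, -0.03382902,  0.37846758])}
```

View pics/top0.png

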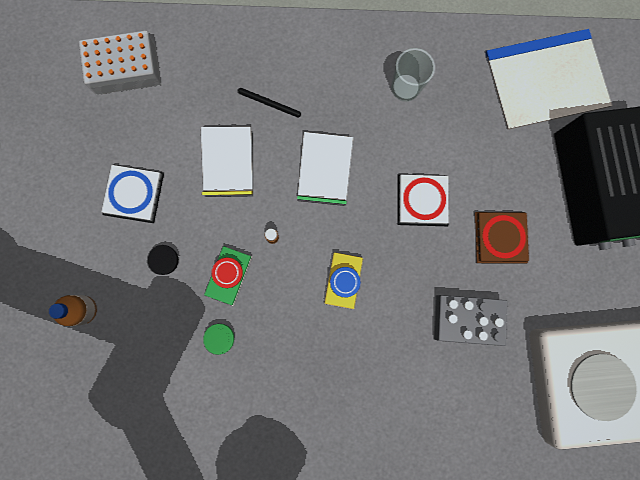

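View pics/side0.png

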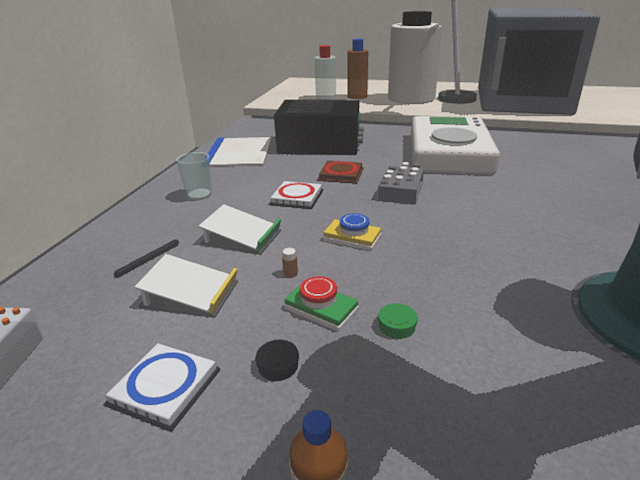

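View pics/wrist0.png

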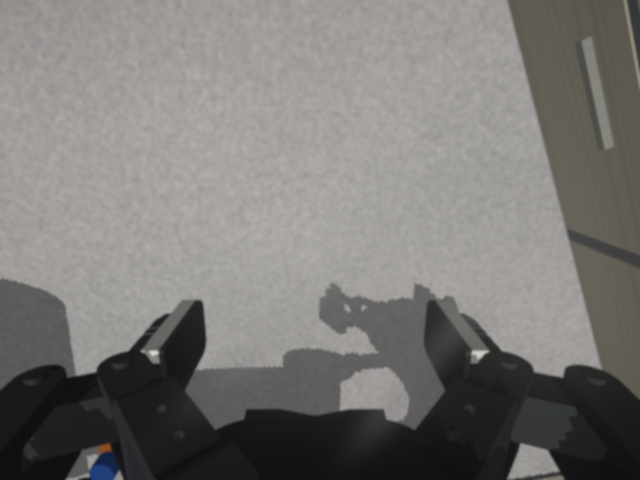

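The top view shows these candidates:

| Item | Pixels | Choice |
|---|---|---|
| Red dish | (227,272), on the green plate | The one with a red lid on a plate. The black (163,260) and green (218,338) pucks lie on the bare table, so they are look-alikes. |
| Blue dish | (345,282), on the yellow plate | Only blue dish |
| Red cooling block | (425,199), white/aluminium | This one. The brown block at (504,237) is the look-alike. |
| Blue cooling block | (131,192) | Only blue ring |
| Yellow stand | (227,160) | Yellow backstop |
| Green stand | (325,167) | Green backstop |
| Vial | (271,234) | Leave standing |

Next I'll measure these and check them in an enlarged crop.

```bash
cat > h.py <<'E'
import numpy as np, cv2
from scipy.spatial.transform import Rotation as R
from workcell import bot
def ray(m,uv):
    K=np.array(m["intrinsics"]);Rm=R.from_rotvec(m["rvec"]).as_matrix();t=np.array(m["tvec"])
    uv=np.atleast_2d(uv).astype(float)
    d=np.c_[uv,np.ones(len(uv))]@np.linalg.inv(K).T@Rm
    return -Rm.T@t,d
def onz(m,uv,z):
    c,d=ray(m,uv); return c+d*((z-c[2])/d[:,2])[:,None]
def onplane(m,uv,p,n):
    c,d=ray(m,uv); return c+d*(((np.array(p)-c)@n)/(d@n))[:,None]
def proj(m,P):
    return cv2.projectPoints(np.atleast_2d(P).astype(float),np.array(m["rvec"]),np.array(m["tvec"]),np.array(m["intrinsics"]),None)[0][:,0]
def mask(im,col):
    h=cv2.cvtColor(im,cv2.COLOR_RGB2HSV);H,S,V=[h[...,i].astype(int) for i in range(3)]
    ok=(S>110)&(V>50)
    r={'red':(H<6)|(H>174),'yellow':(H>20)&(H<33),'green':(H>50)&(H<80),'blue':(H>100)&(H<125),
       'white':None}[col]
    if col=='white': return ((S<40)&(V>185)).astype(np.uint8)
    return (ok&r).astype(np.uint8)
def blobs(mk,amin=40):
    cs,_=cv2.findContours(mk,cv2.RETR_EXTERNAL,cv2.CHAIN_APPROX_NONE)
    return sorted([c for c in cs if cv2.contourArea(c)>amin],key=cv2.contourArea,reverse=True)
E
python3 - <<'E'
from h import *
im=cv2.imread('pics/top0.png')[:,:,::-1].copy(); m=bot.camera_model('top')
for col,z in [('red',.04),('blue',.04),('yellow',.02),('green',.02),('white',.018)]:
    for c in blobs(mask(im,col)):
        (u,v),(w,h),a=cv2.minAreaRect(c)
        uv=c[:,0,:]
        (cx,cy),rr=cv2.minEnclosingCircle(c)
        P=onz(m,[[u,v]],z)[0]
        print(col,'rect',np.round([u,v,w,h,a],1),'circ',np.round([cx,cy,rr],1),'area',cv2.contourArea(c),'xyz',np.round(P,4))
cr=cv2.resize(im[110:350,80:540],None,fx=1.7,fy=1.7,interpolation=cv2.INTER_CUBIC)
cv2.imwrite('pics/crop.png',cr[:,:,::-1])
E
```

```text
red rect [504.  236.5  43.   42.   90. ] circ [503.7 236.4  22.1] area 1412.5 xyz [ 0.5484 -0.412   0.04  ]
red rect [424.5 198.5  41.   41.   90. ] circ [424.1 198.6  21.5] area 1355.0 xyz [ 0.6142 -0.2691  0.04  ]
red rect [226.5 272.5  29.   29.   90. ] circ [226.6 272.1  15.3] area 686.5 xyz [0.474 0.08  0.04 ]
blue rect [130.5 192.   42.   43.   90. ] circ [130.2 191.9  22.2] area 1425.0 xyz [0.6129 0.255  0.04  ]
blue rect [538.6  43.9  10.3 105.4  77.9] circ [538.5  43.5  52.9] area 963.0 xyz [ 0.9162 -0.4877  0.04  ]
blue rect [345.  281.5  29.   30.   90. ] circ [344.9 281.8  15.1] area 670.0 xyz [ 0.4624 -0.1275  0.04  ]
blue rect [ 58. 311.  14.  18.  90.] circ [ 57.9 310.5   9.2] area 198.5 xyz [0.4023 0.3645 0.04  ]
yellow rect [343.2 280.2  30.1  52.4  10.1] circ [343.4 280.4  29.3] area 739.5 xyz [ 0.4655 -0.1258  0.02  ]
yellow rect [227.  192.5   3.   50.   90. ] circ [227.  192.5  25. ] area 135.0 xyz [0.6205 0.0882 0.02  ]
green rect [227.3 275.3  30.3  52.8  20.9] circ [227.  275.   29.8] area 741.0 xyz [0.4702 0.0815 0.02  ]
green rect [218.5 339.   30.   29.   9
[... 1075 characters left out ...]
.1 322.2   4.2] area 45.5 xyz [ 0.3957 -0.408   0.018 ]
white rect [483.  335.5   7.    8.   90. ] circ [483.  335.5   4. ] area 44.0 xyz [ 0.3717 -0.378   0.018 ]
white rect [483.5 321.    8.    7.   90. ] circ [483.5 321.    4. ] area 44.0 xyz [ 0.3974 -0.3795  0.018 ]
white rect [467.5 334.5   7.    7.   90. ] circ [467.5 334.5   4.3] area 43.5 xyz [ 0.373 -0.35   0.018]
white rect [452.5 318.5   7.    7.   90. ] circ [452.8 318.5   4.1] area 43.0 xyz [ 0.4008 -0.3233  0.018 ]
white rect [468.5 305.    7.    8.    0. ] circ [468.7 305.1   4.1] area 43.0 xyz [ 0.4254 -0.3528  0.018 ]
white rect [453.5 304.    8.    7.   90. ] circ [453.5 304.    4. ] area 43.0 xyz [ 0.4267 -0.3255  0.018 ]
```

View pics/crop.png

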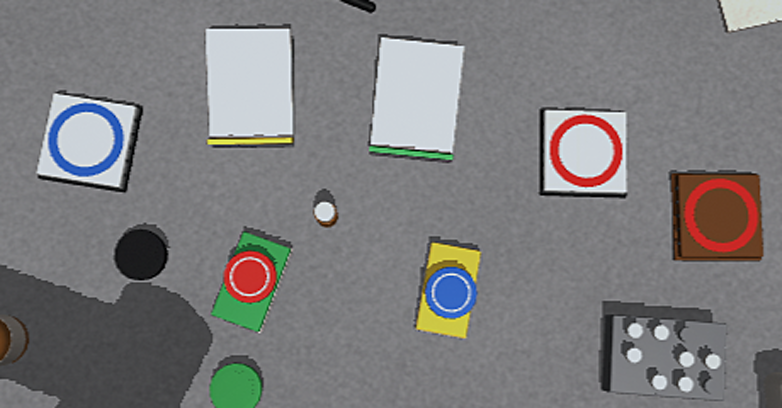

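```bash
cat > meas.py <<'E'
from h import *
def quad(c):
    h=cv2.convexHull(c); 
    for e in np.arange(1,12,.3):
        a=cv2.approxPolyDP(h,e,True)
        if len(a)<=4: return a[:,0,:].astype(float)
def inside(c,uv): return cv2.pointPolygonTest(c,uv,False)>=0
E
python3 - <<'E'
from meas import *
m=bot.camera_model('top'); ms=bot.camera_model('side')
im=cv2.imread('pics/top0.png')[:,:,::-1].copy(); si=cv2.imread('pics/side0.png')[:,:,::-1].copy()
print('camC',ray(m,[[0,0]])[0],ray(ms,[[0,0]])[0])
def at(mk,uv): 
    return [c for c in blobs(mk,20) if inside(c,uv)][0]
def cen(c,m,z):  # centroid of world points of hull on plane z
    P=onz(m,cv2.convexHull(c)[:,0,:],z)[:,:2].astype(np.float32)
    return P
# rings: ellipse fit
for n,col,u,us in [('cool_red','red',(424,198),None),('cool_blue','blue',(130,192),None)]:
    c=at(mask(im,col),u); P=onz(m,cv2.convexHull(c)[:,0],.018)[:,:2].astype(np.float32); print(n,'top',cv2.minEnclosingCircle(P))
    w=[x for x in blobs(mask(im,'white')) if inside(x,u)][0]; P=onz(m,w[:,0],.018)[:,:2].astype(np.float32);print('   block',cv2.minAreaRect(P))
for col in ['red','blue','yellow','green']:
    for c in blobs(mask(si,col)):
        uv=c[:,0].mean(0); print('side',col,uv.round(1),cv2.contourArea(c), [ (np.round(cv2.minEnclosingCircle(onz(ms,cv2.convexHull(c)[:,0],z)[:,:2].astype(np.float32))[0],4), round(cv2.minEnclosingCircle(onz(ms,cv2.convexHull(c)[:,0],z)[:,:2].astype(np.float32))[1],4)) for z in (.018,.04,.02)])
for n,u in [('red',(226,272)),('blue',(345,281))]:
    c=at(mask(im,n),u); P=onz(m,cv2.convexHull(c)[:,0],.04)[:,:2].astype(np.float32); print('dish',n,cv2.minEnclosingCircle(P))
for n,u in [('yellow',(343,300)),('green',(227,295))]:
    c=[x for x in blobs(mask(im,n)) if cv2.contourArea(x)>700 and abs(cv2.minEnclosingCircle(x)[0][0]-u[0])<10 and cv2.minEnclosingCircle(x)[1]>25][0]
    P=onz(m,c[:,0],.02)[:,:2].astype(np.float32); print('plate',n,cv2.minAreaRect(P))
for n,u in [('yellow',(226,158)),('green',(324,165))]:
    q=quad(at(mask(im,'white'),u)); q=q[np.argsort(q[:,1])]; up=q[:2][np.argsort(q[:2,0])]; lo=q[2:][np.argsort(q[2:,0])]
    U=onz(m,up,.0407); L=onz(m,lo,.016); print('deck',n,up.tolist(),lo.tolist()); print(U.round(4),L.round(4))
    d=U[0]-U[1]; yaw_top=np.arctan2(d[1],d[0])-np.pi/2; s=U.mean(0)-L.mean(0); print('yaw top',yaw_top,'yaw axis',np.arctan2(s[1],s[0]),'width',np.linalg.norm(d),np.linalg.norm(L[0]-L[1]))
c=at(mask(im,'white'),(270,234)); print('vial',onz(m,[c[:,0].mean(0)],.045))
E
```

```text
camC [ 0.42797359 -0.05809065  0.93380697] [0.3272791  0.58269973 0.43159799]
cool_red top ((0.6191325187683105, -0.2740761935710907), 0.03984749689698219)
   block ((0.618906557559967, -0.2726968824863434), (0.08830636739730835, 0.08861441165208817), 0.5242666602134705)
cool_blue top ((0.6182245016098022, 0.26332399249076843), 0.03991607949137688)
   block ((0.6177541613578796, 0.2631983757019043), (0.08832384645938873, 0.08832136541604996), 82.02879333496094)
side red [318.  289.1] 741.0 [(array([0.4807, 0.0599]), 0.0323), (array([0.4726, 0.0877]), 0.0306), (array([0.48  , 0.0624]), 0.0321)]
side red [296.2 190.2] 380.5 [(array([ 0.6179, -0.2701]), 0.0389), (array([ 0.6024, -0.2248]), 0.0369), (array([ 0.6165, -0.266 ]), 0.0387)]
side red [341.  167.6] 311.0 [(array([ 0.5503, -0.4161]), 0.0422), (array([ 0.5385, -0.3629]), 0.04), (array([ 0.5493, -0.4112]), 0.042)]
side red [324.7  50.5] 101.5 [(array([ 1.0525, -2.1892]), 0.2347), (array([ 1.0139, -2.0418]), 0.2222), (array([ 1.049 , -2.1758]), 0.2335)]
side blue [161.2 378.3] 2596.5 [(array([0.6176, 0.2654]), 0.0395), (array([0.60
[... 1615 characters left out ...]
8, 0.08136697113513947), (0.05402372032403946, 0.09314719587564468), 71.20450592041016)
deck yellow [[201.0, 127.0], [249.0, 127.0]] [[203.0, 189.0], [251.0, 188.0]]
[[0.7354 0.1365 0.0407]
 [0.7379 0.0502 0.0407]] [[0.6268 0.1328 0.016 ]
 [0.6309 0.0454 0.016 ]]
yaw top 0.029317098533239383 yaw axis 0.03982158900523277 width 0.08634435796632235 0.0874112326329274
deck green [[304.0, 132.0], [352.0, 137.0]] [[298.0, 194.0], [345.0, 199.0]]
[[ 0.7315 -0.0495  0.0407]
 [ 0.7246 -0.1369  0.0407]] [[ 0.6218 -0.0409  0.016 ]
 [ 0.6146 -0.1275  0.016 ]]
yaw top -0.07845127548460384 yaw axis -0.08187924825786547 width 0.08769269638941672 0.08687667173107826
vial [[0.54293214 0.00540406 0.045     ]]
```

```bash
python3 - <<'E'
from h import *
s=bot.read_state(); m=bot.camera_model('wrist'); Rt=R.from_rotvec(s['tcp_rot']).as_matrix(); p=np.array(s['tool_pos'])
print(Rt.round(3))
for z in (.142,.155,.160,.173):
  for y in (-.0425,.0425):
    for x in (-.011,.011): print(z,y,x,proj(m,p+Rt@[x,y,z]).round(0))
c=ray(m,[[314,240]]); print('cam in tool',(Rt.T@(c[0]-p)).round(4),(Rt.T@c[1][0]).round(3), s['time'])
E
```

```text
[[-0.918  0.398 -0.001]
 [ 0.398  0.918 -0.002]
 [ 0.    -0.002 -1.   ]]
0.142 -0.0425 -0.011 [[196. 376.]]
0.142 -0.0425 0.011 [[190. 318.]]
0.142 0.0425 -0.011 [[441. 375.]]
0.142 0.0425 0.011 [[447. 318.]]
0.155 -0.0425 -0.011 [[206. 355.]]
0.155 -0.0425 0.011 [[201. 302.]]
0.155 0.0425 -0.011 [[430. 354.]]
0.155 0.0425 0.011 [[435. 301.]]
0.16 -0.0425 -0.011 [[210. 347.]]
0.16 -0.0425 0.011 [[205. 296.]]
0.16 0.0425 -0.011 [[426. 347.]]
0.16 0.0425 0.011 [[431. 295.]]
0.173 -0.0425 -0.011 [[218. 331.]]
0.173 -0.0425 0.011 [[214. 283.]]
0.173 0.0425 -0.011 [[417. 330.]]
0.173 0.0425 0.011 [[421. 282.]]
cam in tool [ 0.0689 -0.0011  0.0313] [-0.27  -0.002  0.963] 0.15
```

```bash
cat > go.py <<'E'
# usage: go.py x y z yawdeg_of_jaws [pitch rad along deck yaw] -> shift cm, turn rad in current tool axes
import sys; from h import *
def Rtool(yawy,pitch=0):
    a=np.radians(yawy); y=np.array([np.cos(a),np.sin(a),0]); z=np.array([0,0,-1.]); x=np.cross(y,z)
    Rm=np.c_[x,y,z]
    # deck slope rises along u = -x ; tilt about y so that z=-normal
    if pitch: 
        u=-x; n=np.array([-u[0]*np.sin(pitch),-u[1]*np.sin(pitch),np.cos(pitch)]); z=-n; x=np.cross(y,z); Rm=np.c_[x,y,z]
    return Rm
def delta(pos,yawy,pitch=0,s=None):
    s=s or bot.read_state(); Rt=R.from_rotvec(s['tcp_rot']).as_matrix()
    sh=Rt.T@(np.array(pos)-s['tool_pos'])*100; tr=R.from_matrix(Rt.T@Rtool(yawy,pitch)).as_rotvec()
    return sh,tr
if __name__=='__main__':
    a=[float(v) for v in sys.argv[1:]]
    sh,tr=delta(a[:3],a[3],a[4] if len(a)>4 else 0)
    print('shift cm',sh.round(2),'turn',tr.round(3),'t',round(bot.read_state()['time'],2))
E
python3 go.py .474 .080 .26 71.2
```

```text
shift cm [-40.32 -41.26  14.43] turn [-0.002 -0.    -0.081] t 0.15
```

```bash
python3 -m jog '[[[0,-3.4,-3.4,0.5,0,0,-0.01],[0,-7,-7,2,0,0,-0.02],[0,-11,-11,3.5,0,0,-0.03],[0,-15,-15,5,0,0,-0.04],[0,-19,-19,6.5,0,0,-0.05],[0,-23,-23.2,8,0,0,-0.06],[0,-27,-27.4,9.5,0,0,-0.07],[0,-31,-31.6,11,0,0,-0.081],[0,-34.5,-35.2,12.5,0,0,-0.081],[0,-37.8,-38.6,13.6,0,0,-0.081],[0,-40.3,-41.2,14.4,0,0,-0.081],[0,-40.3,-41.2,14.4,0,0,-0.081]]]' 40; python3 go.py .474 .080 .26 71.2; python3 - <<'E'
from h import *
cv2.imwrite('pics/w1.png',bot.read_camera('wrist')[:,:,::-1])
E
```

```text
time: 1.65
tool_pos: [0.4745, 0.0791, 0.2598]
tcp_rot: [-0.518, -3.097, 0.001]
wrist_force: [-0.8, -0.5, -0.1]
width: 1.0
shift cm [ 0.07  0.07 -0.02] turn [-0.001 -0.001 -0.003] t 1.65
```

View pics/w1.png

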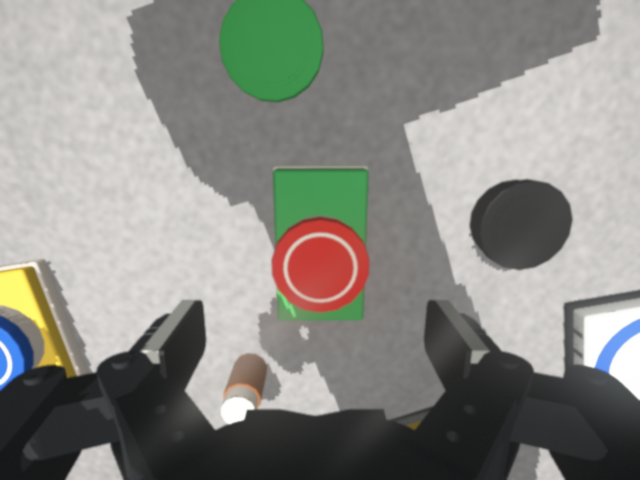

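```bash
cat > wm.py <<'E'
from meas import *
def wdish(col,fn):
    m=bot.camera_model('wrist'); s=bot.read_state(); im=bot.read_camera('wrist'); cv2.imwrite(fn,im[:,:,::-1])
    for c in blobs(mask(im,col),300):
        P=onz(m,cv2.convexHull(c)[:,0],.04)[:,:2].astype(np.float32); (x,y),r=cv2.minEnclosingCircle(P); print(col,'dish@.04',round(x,4),round(y,4),round(r,4),'px',c[:,0].mean(0).round())
    return im,m,s
E
python3 - <<'E'
from wm import *
im,m,s=wdish('red','pics/w1b.png')
for c in blobs(mask(im,'green'),1000):
    P=onz(m,c[:,0],.02)[:,:2].astype(np.float32); print(cv2.minAreaRect(P),cv2.contourArea(c))
E
python3 go.py .474 .080 .194 71.2
```

```text
red dish@.04 0.4732 0.0812 0.0269 px [318. 265.]
((0.36156684160232544, 0.09308473765850067), (0.05214804410934448, 0.04703696817159653), 70.92601013183594) 8479.5
((0.44477254152297974, 0.09122738242149353), (0.05199899151921272, 0.038710251450538635), 71.53120422363281) 4609.5
shift cm [-0.02 -0.1   6.65] turn [ 0.    -0.001 -0.001] t 1.75
```

```bash
python3 -m jog '[[[0,0,0,2.5,0,0,0],[0,0,0,5,0,0,0],[0,0,0,6.3,0,0,0],[0,0,0,6.6,0,0,0],[0,0,0,6.6,0,0,0],[1,0,0,6.6,0,0,0],[1,0,0,6.6,0,0,0],[1,0,0,6.6,0,0,0],[1,0,0,6.6,0,0,0],[1,0,0,6.6,0,0,0]]]' 30;  python3 go.py .4735 .0807 .194 71.2
```

```text
time: 3.0
tool_pos: [0.4749, 0.0812, 0.1958]
tcp_rot: [0.513, 3.098, 0.001]
wrist_force: [-1.0, 0.1, 6.4]
width: 0.621
shift cm [ 0.12 -0.09  0.18] turn [0.001 0.001 0.   ] t 3.0
```

```bash
python3 -m jog '[[[1,0,0,-0.4,0,0,0],[1,0,0,-1,0,0,0],[1,0,0,-3,0,0,0],[1,0,0,-5,0,0,0],[1,0,0,-6,0,0,0],[1,0,0,-6,0,0,0]]]'; python3 go.py .4735 .0807 .254 71.2;  python3 - <<'E'
from wm import *
wdish('red','pics/w2.png'); cv2.imwrite('pics/s2.png',bot.read_camera('side')[:,:,::-1])
E
```

```text
time: 3.75
tool_pos: [0.4747, 0.0811, 0.2555]
tcp_rot: [0.512, 3.098, 0.001]
wrist_force: [-1.2, -0.2, -0.3]
width: 0.619
shift cm [ 0.1  -0.08  0.15] turn [0.001 0.002 0.   ] t 3.75
red dish@.04 0.5033 0.0705 0.0405 px [315. 319.]
```

View pics/w2.png

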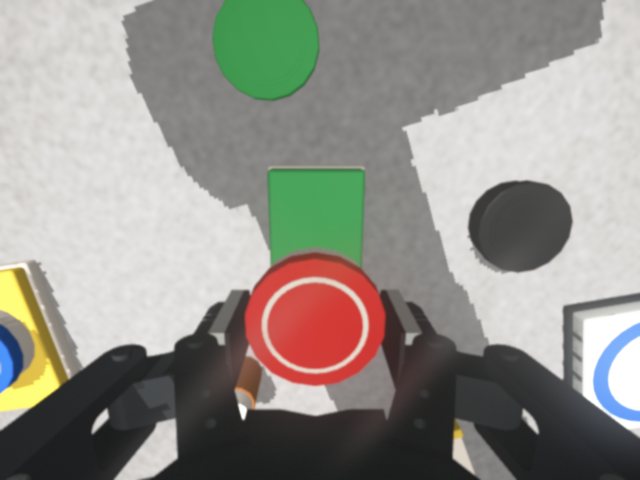

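View pics/s2.png

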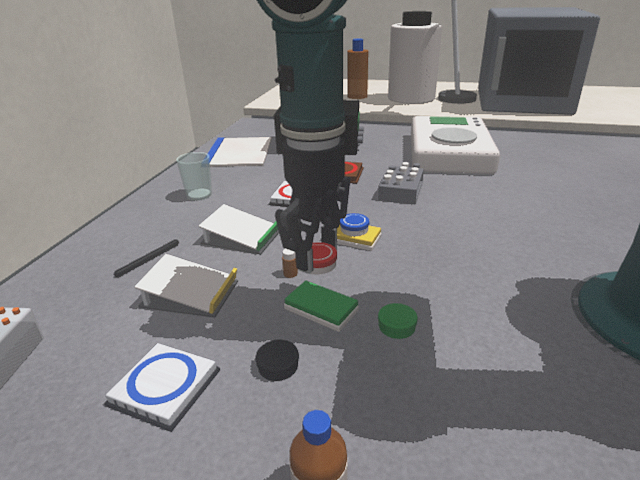

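```bash
python3 - <<'E'
from h import *
im=cv2.imread('pics/w2.png')[:,:,::-1].copy(); s=bot.read_state(); m=bot.camera_model('wrist')
Rt=R.from_rotvec(s['tcp_rot']).as_matrix(); p=np.array(s['tool_pos'])
c=blobs(mask(im,'red'),300)[0]; h=cv2.convexHull(c)[:,0]
P=onz(m,h,p[2]-.1555)-p; T=P@Rt; (x,y),r=cv2.minEnclosingCircle(T[:,:2].astype(np.float32)); print('dish in tool',x,y,r)
E
python3 go.py .68 -.26 .26 71.2
```

```text
dish in tool 0.0021984362974762917 -0.0008574737585149705 0.027287114411592484
shift cm [-30.49 -25.66  -0.6 ] turn [-0.    -0.001  0.   ] t 3.85
```

```bash
python3 -m jog '[[[1,-1.5,-1.3,-0.2,0,0,0],[1,-4.5,-3.8,-0.5,0,0,0],[1,-8,-7,-0.6,0,0,0],[1,-12,-10,-0.6,0,0,0],[1,-16,-13.5,-0.6,0,0,0],[1,-20,-17,-0.6,0,0,0],[1,-24,-20,-0.6,0,0,0],[1,-27,-23,-0.6,0,0,0],[1,-29.5,-25,-0.6,0,0,0],[1,-30.5,-25.7,-0.6,0,0,0],[1,-30.5,-25.7,-0.6,0,0,0],[1,-30.5,-25.7,-0.6,0,0,0]]]'; python3 - <<'E'
from wm import *
im,m,s=wdish('red','pics/w3.png')
for c in blobs(mask(im,'red'),300):
    h=cv2.convexHull(c)[:,0]; P=onz(m,h,.018)[:,:2].astype(np.float32); print(cv2.minEnclosingCircle(P))
E
```

```text
time: 5.35
tool_pos: [0.6798, -0.2595, 0.2601]
tcp_rot: [-0.511, -3.098, -0.001]
wrist_force: [-0.3, 0.6, -0.8]
width: 0.616
red dish@.04 0.6185 -0.2696 0.0355 px [258. 163.]
red dish@.04 0.7117 -0.2687 0.0433 px [320. 321.]
red dish@.04 0.5668 -0.3863 0.0316 px [ 18. 143.]
((0.6189888715744019, -0.2731984853744507), 0.03957843407988548)
((0.7230365872383118, -0.2722534239292145), 0.04836185276508331)
((0.5612568259239197, -0.40348121523857117), 0.03531438857316971)
```

View pics/w3.png

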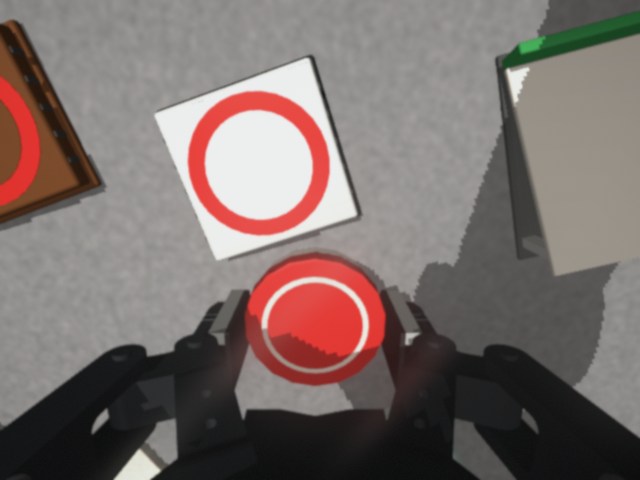

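```bash
python3 go.py .6208 -.2731 .1950 71.2
```

```text
shift cm [ 5.13 -3.21  6.54] turn [ 0.    -0.001  0.001] t 5.4
```

```bash
python3 -m jog '[[[1,2.5,-1.6,0,0,0,0],[1,4.5,-2.8,0.5,0,0,0],[1,5.1,-3.2,2.5,0,0,0],[1,5.1,-3.2,4.5,0,0,0],[1,5.1,-3.2,5.8,0,0,0],[1,5.1,-3.2,6.4,0,0,0],[1,5.1,-3.2,6.4,0,0,0],[1,5.1,-3.2,6.4,0,0,0]]]'; python3 go.py .6208 -.2731 .1935 71.2
```

```text
time: 6.4
tool_pos: [0.6224, -0.2744, 0.1973]
tcp_rot: [0.512, 3.098, -0.001]
wrist_force: [-0.6, -0.0, 0.3]
width: 0.616
shift cm [0.19 0.07 0.38] turn [-0.     0.001  0.   ] t 6.4
```

```bash
python3 -m jog '[[[1,0.15,0.05,0.1,0,0,0],[1,0.15,0.05,0.2,0,0,0],[1,0.15,0.05,0.25,0,0,0],[1,0.15,0.05,0.25,0,0,0],[1,0.15,0.05,0.25,0,0,0]]]'; python3 go.py .6208 -.2731 .1935 71.2
```

```text
time: 7.02
tool_pos: [0.6205, -0.2733, 0.1942]
tcp_rot: [0.513, 3.099, -0.0]
wrist_force: [-0.3, -0.5, -0.7]
width: 0.62
shift cm [-0.02  0.03  0.07] turn [-0.  0.  0.] t 7.03
```

```bash
python3 -m jog '[[[1,0,0,0.07,0,0,0],[1,0,0,0.14,0,0,0],[1,0,0,0.14,0,0,0]]]'
```

```text
time: 7.4
tool_pos: [0.6206, -0.2734, 0.1938]
tcp_rot: [0.513, 3.099, -0.0]
wrist_force: [-3.8, 1.5, 5.3]
width: 0.619
```

Contact. I'll release it, retreat and check the placing.

```bash
python3 -m jog '[[[0.5,0,0,-0.1,0,0,0],[0.2,0,0,-0.1,0,0,0],[0,0,0,-0.1,0,0,0],[0,0,0,-0.1,0,0,0],[0,0,0,-2,0,0,0],[0,0,0,-5,0,0,0],[0,-2,0,-7,0,0,0],[0,-4,0,-8,0,0,0],[0,-4,0,-8,0,0,0]]]'; python3 - <<'E'
from wm import *
im,m,s=wdish('red','pics/w4.png')
for c in blobs(mask(im,'red'),300):
  for z in (.018,.038):
    h=cv2.convexHull(c)[:,0]; P=onz(m,h,z)[:,:2].astype(np.float32); print(z,cv2.minEnclosingCircle(P))
E
```

```text
time: 8.52
tool_pos: [0.66, -0.2868, 0.276]
tcp_rot: [0.511, 3.094, -0.002]
wrist_force: [0.1, 1.1, -1.3]
width: 1.001
red dish@.04 0.6163 -0.2723 0.0355 px [316. 174.]
red dish@.04 0.5554 -0.4041 0.0363 px [ 56. 148.]
0.018 ((0.6186970472335815, -0.2730126678943634), 0.03936095908284187)
0.038 ((0.6165397763252258, -0.27238813042640686), 0.03588740900158882)
0.018 ((0.5511995553970337, -0.41895437240600586), 0.04019691422581673)
0.038 ((0.5550185441970825, -0.40541625022888184), 0.0366532988846302)
```

View pics/w4.png

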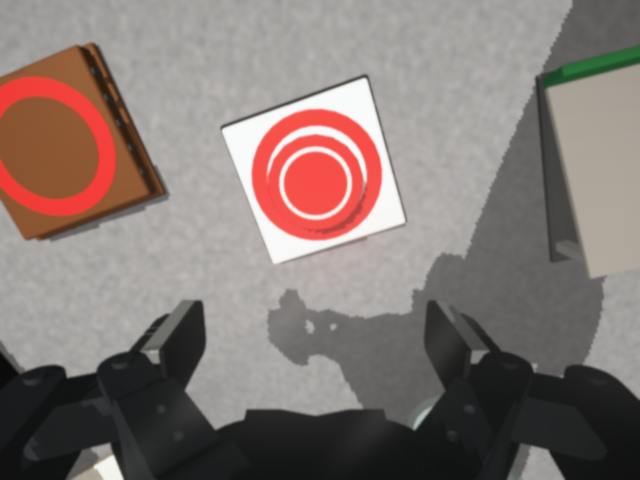

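```bash
python3 - <<'E'
from h import *
im=cv2.imread('pics/w4.png')[:,:,::-1].copy(); m=bot.camera_model('wrist')
cs,_=cv2.findContours(mask(im,'red'),cv2.RETR_CCOMP,cv2.CHAIN_APPROX_NONE)
for c in cs:
    if cv2.contourArea(c)>300 and c[:,0,0].min()>240:
        print(cv2.contourArea(c),c[:,0].mean(0),[np.round(cv2.minEnclosingCircle(onz(m,cv2.convexHull(c)[:,0],z)[:,:2].astype(np.float32))[0],4) for z in (.018,.038)])
E
python3 go.py .462 -.1275 .26 80.5
```

```text
3023.0 [315.05681818 182.97159091] [array([ 0.6199, -0.274 ]), array([ 0.6175, -0.2733])]
13100.0 [316.43989071 174.12021858] [array([ 0.6165, -0.2722]), array([ 0.6144, -0.2715])]
4358.0 [315.02380952 182.55238095] [array([ 0.6198, -0.2742]), array([ 0.6175, -0.2734])]
1288.5 [321.61279461 150.6026936 ] [array([ 0.6163, -0.2721]), array([ 0.6142, -0.2715])]
shift cm [23.75  8.71  1.39] turn [-0.     0.002 -0.162] t 8.57
```

```bash
python3 -m jog '[[[0,3.5,1.3,0,0,0,-0.03],[0,8,3,0.3,0,0,-0.07],[0,13,4.8,0.7,0,0,-0.12],[0,18,6.6,1,0,0,-0.162],[0,22,8.1,1.3,0,0,-0.162],[0,23.7,8.7,1.4,0,0,-0.162],[0,23.7,8.7,1.4,0,0,-0.162],[0,23.7,8.7,1.4,0,0,-0.162]]]'; python3 - <<'E'
from wm import *
im,m,s=wdish('blue','pics/w5.png')
for c in blobs(mask(im,'yellow'),1000):
    P=onz(m,c[:,0],.02)[:,:2].astype(np.float32); print(cv2.minAreaRect(P),cv2.contourArea(c))
E
python3 go.py .462 -.1275 .1955 80.5
```

```text
time: 9.57
tool_pos: [0.4632, -0.1282, 0.2595]
tcp_rot: [0.26, 3.129, -0.001]
wrist_force: [-1.0, 0.0, 0.6]
width: 0.999
blue dish@.04 0.4612 -0.1269 0.0265 px [319. 263.]
((0.43787267804145813, -0.12129023671150208), (0.053089454770088196, 0.03788449242711067), 80.35865020751953) 3831.5
((0.4970270097255707, -0.1314062476158142), (0.053057100623846054, 0.029681656509637833), 82.45466613769531) 1982.5
shift cm [0.16 0.06 6.39] turn [-0.     0.002 -0.   ] t 9.62
```

View pics/w5.png

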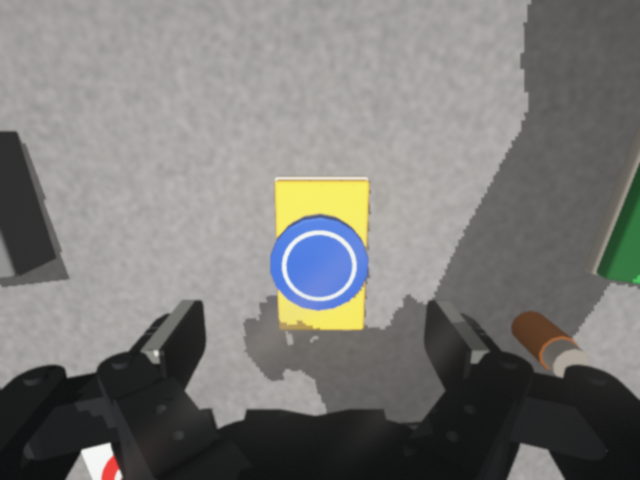

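```bash
python3 -m jog '[[[0,0.2,0.1,2.5,0,0,0],[0,0.2,0.1,4.8,0,0,0],[0,0.2,0.1,5.8,0,0,0],[0,0.2,0.1,6.05,0,0,0],[0,0.2,0.1,6.05,0,0,0],[1,0.2,0.1,6.05,0,0,0],[1,0.2,0.1,6.05,0,0,0],[1,0.2,0.1,6.05,0,0,0],[1,0.2,0.1,6.05,0,0,0],[1,0.2,0.1,6.05,0,0,0]]]' 30;  python3 go.py .462 -.127 .199 80.5
```

```text
time: 10.88
tool_pos: [0.4607, -0.1263, 0.1993]
tcp_rot: [0.26, 3.129, -0.001]
wrist_force: [-1.9, 0.5, 5.9]
width: 0.619
shift cm [-0.14 -0.04  0.03] turn [-0.     0.002  0.   ] t 10.88
```

```bash
python3 -m jog '[[[1,0,0,-0.4,0,0,0],[1,0,0,-1,0,0,0],[1,0,0,-3,0,0,0],[1,0,0,-5,0,0,0],[1,0,0,-6.3,0,0,0],[1,0,0,-6.3,0,0,0]]]'; python3 go.py .68 .25 .262 80.5;  python3 - <<'E'
from h import *
s=bot.read_state(); m=bot.camera_model('wrist'); im=bot.read_camera('wrist'); cv2.imwrite('pics/w6.png',im[:,:,::-1])
Rt=R.from_rotvec(s['tcp_rot']).as_matrix(); p=np.array(s['tool_pos'])
c=blobs(mask(im,'blue'),300)[0]; h=cv2.convexHull(c)[:,0]
P=onz(m,h,p[2]-.1593)-p; T=P@Rt; (x,y),r=cv2.minEnclosingCircle(T[:,:2].astype(np.float32)); print('dish in tool',x,y,r)
E
```

```text
time: 11.62
tool_pos: [0.4607, -0.1264, 0.2624]
tcp_rot: [0.26, 3.128, -0.001]
wrist_force: [-0.1, 0.0, -0.8]
width: 0.616
shift cm [-15.42  40.74   0.07] turn [-0.     0.003 -0.   ] t 11.62
dish in tool -0.00016554341709706932 -0.0010906039969995618 0.026975266635417938
```

View pics/w6.png

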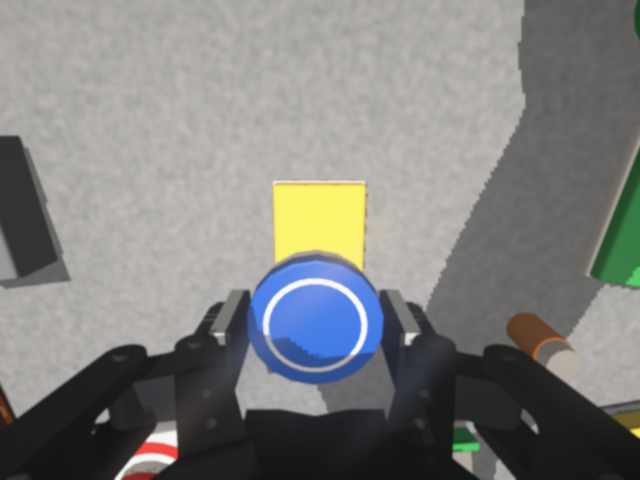

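```bash
python3 -m jog '[[[1,-0.8,2,0,0,0,0],[1,-2.2,5.8,0,0,0,0],[1,-4,10.5,0,0,0,0],[1,-5.8,15.3,0,0,0,0],[1,-7.6,20.1,0,0,0,0],[1,-9.4,25,0,0,0,0],[1,-11.2,29.8,0,0,0,0],[1,-13,34.5,0,0,0,0],[1,-14.6,38.4,0,0,0,0],[1,-15.4,40.7,0,0,0,0],[1,-15.4,40.7,0,0,0,0],[1,-15.4,40.7,0,0,0,0]]]'; python3 - <<'E'
from wm import *
im,m,s=wdish('blue','pics/w7.png')
for c in blobs(mask(im,'blue'),300):
    h=cv2.convexHull(c)[:,0]; P=onz(m,h,.018)[:,:2].astype(np.float32); print(cv2.minEnclosingCircle(P))
E
python3 go.py .618 .264 .199 80.5
```

```text
time: 13.18
tool_pos: [0.6785, 0.2491, 0.2597]
tcp_rot: [-0.26, -3.128, 0.002]
wrist_force: [-1.1, 0.3, -1.3]
width: 0.613
blue dish@.04 0.6173 0.2633 0.0353 px [325. 147.]
blue dish@.04 0.7096 0.2422 0.04 px [315. 320.]
((0.6181453466415405, 0.263722687959671), 0.03947491943836212)
((0.721260666847229, 0.24016296863555908), 0.044700369238853455)
shift cm [6.21 0.5  6.13] turn [-0.001 -0.002 -0.   ] t 13.22
```

View pics/w7.png

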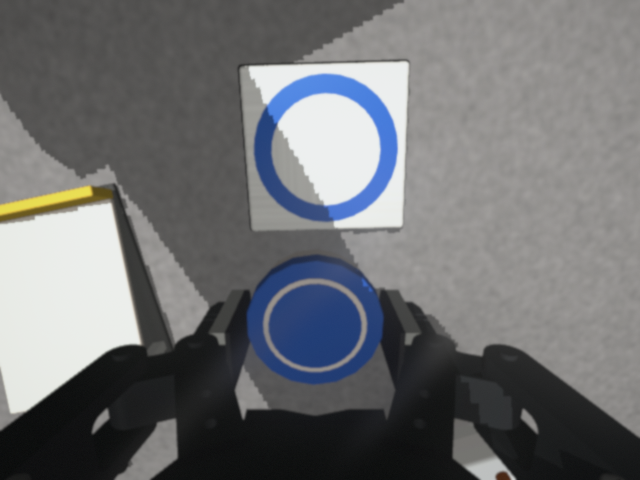

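```bash
python3 -m jog '[[[1,2,0.2,0,0,0,0],[1,4.5,0.4,0,0,0,0],[1,6,0.5,0.8,0,0,0],[1,6.2,0.55,3,0,0,0],[1,6.2,0.55,5,0,0,0],[1,6.2,0.55,5.8,0,0,0],[1,6.2,0.55,6,0,0,0],[1,6.2,0.55,6,0,0,0],[1,6.2,0.55,6,0,0,0],[1,6.2,0.55,6,0,0,0]]]'; python3 go.py .618 .2645 .1973 80.5
```

```text
time: 14.48
tool_pos: [0.6194, 0.2656, 0.2021]
tcp_rot: [0.26, 3.13, 0.001]
wrist_force: [-1.5, -0.8, -1.1]
width: 0.62
shift cm [ 0.12 -0.13  0.48] turn [0.001 0.001 0.   ] t 14.47
```

```bash
python3 -m jog '[[[1,0.1,-0.1,0.15,0,0,0],[1,0.1,-0.1,0.3,0,0,0],[1,0.1,-0.1,0.36,0,0,0],[1,0.1,-0.1,0.42,0,0,0],[1,0.1,-0.1,0.48,0,0,0],[1,0.1,-0.1,0.48,0,0,0]]]'; python3 go.py .618 .2645 .1973 80.5
```

```text
time: 15.22
tool_pos: [0.6178, 0.2646, 0.1973]
tcp_rot: [-0.26, -3.13, 0.0]
wrist_force: [-3.2, -1.5, 5.5]
width: 0.615
shift cm [-0.02 -0.01  0.  ] turn [-0. -0.  0.] t 15.22
```

```bash
python3 -m jog '[[[0.5,0,0,-0.1,0,0,0],[0.2,0,0,-0.1,0,0,0],[0,0,0,-0.1,0,0,0],[0,0,0,-0.1,0,0,0],[0,0,0,-2,0,0,0],[0,0,0,-5,0,0,0],[0,-2,0,-7,0,0,0],[0,-4,0,-8,0,0,0],[0,-4,0,-8,0,0,0]]]'; python3 - <<'E'
from wm import *
im,m,s=wdish('blue','pics/w8.png')
cs,_=cv2.findContours(mask(im,'blue'),cv2.RETR_CCOMP,cv2.CHAIN_APPROX_NONE)
for c in cs:
    if cv2.contourArea(c)>300:
        print(cv2.contourArea(c),c[:,0].mean(0).round(),[np.round(cv2.minEnclosingCircle(onz(m,cv2.convexHull(c)[:,0],z)[:,:2].astype(np.float32))[0],4) for z in (.018,.038)])
E
python3 go.py .79 .093 .30 92
```

```text
time: 16.35
tool_pos: [0.659, 0.258, 0.2797]
tcp_rot: [0.261, 3.126, 0.003]
wrist_force: [-0.2, 0.1, 0.4]
width: 1.003
blue dish@.04 0.6153 0.2641 0.0356 px [313. 177.]
2873.0 [313. 186.] [array([0.6216, 0.2628]), array([0.6189, 0.2633])]
12586.5 [313. 177.] [array([0.6178, 0.2637]), array([0.6155, 0.2641])]
4194.0 [313. 186.] [array([0.6217, 0.2628]), array([0.6191, 0.2633])]
1307.0 [314. 156.] [array([0.6176, 0.2637]), array([0.6153, 0.2641])]
shift cm [-15.78 -14.08  -2.19] turn [ 0.001  0.002 -0.201] t 16.4
```

View pics/w8.png

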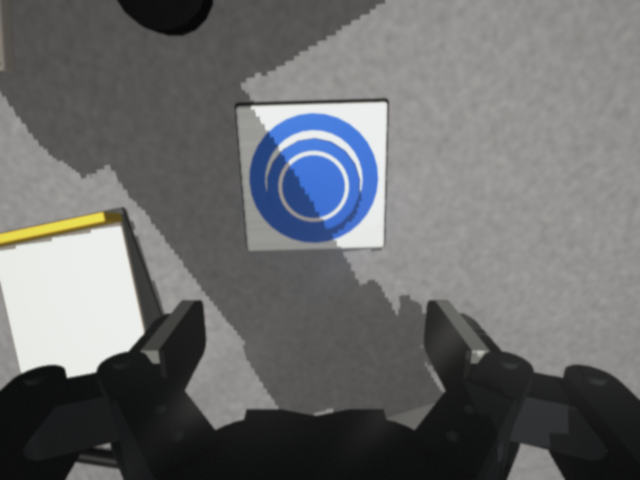

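```bash
python3 go.py .79 .0 .36 90
```

```text
shift cm [-17.33 -23.25  -8.2 ] turn [ 0.001  0.002 -0.166] t 16.4
```

```bash
python3 -m jog '[[[0,-3,-4,-2,0,0,-0.03],[0,-6,-8,-4,0,0,-0.07],[0,-9,-12,-5.5,0,0,-0.11],[0,-12,-16,-7,0,0,-0.166],[0,-15,-20,-8,0,0,-0.166],[0,-17.3,-23.2,-8.2,0,0,-0.166],[0,-17.3,-23.2,-8.2,0,0,-0.166],[0,-17.3,-23.2,-8.2,0,0,-0.166]]]'; python3 - <<'E'
from wm import *
m=bot.camera_model('wrist'); im=bot.read_camera('wrist'); cv2.imwrite('pics/w9.png',im[:,:,::-1]); np.savez('w9.npz',**m)
E
```

```text
time: 17.4
tool_pos: [0.7888, 0.0013, 0.3573]
tcp_rot: [0.0, -3.139, -0.001]
wrist_force: [-0.3, 1.3, -0.3]
width: 0.999
```

View pics/w9.png

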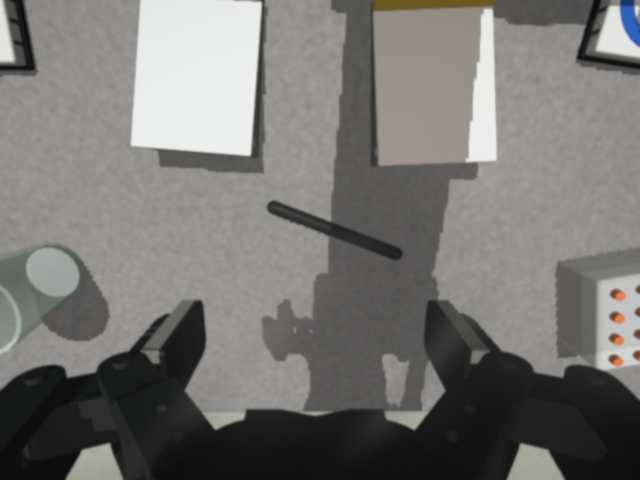

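```bash
python3 -m jog '[[[0,3,0,0,0,0,0],[0,7,0,-1,0,0,0],[0,9,0,-2,0,0,0],[0,9,0,-2,0,0,0],[0,9,0,-2,0,0,0]]]'; python3 - <<'E'
from wm import *
m=bot.camera_model('wrist'); im=bot.read_camera('wrist'); cv2.imwrite('pics/w10.png',im[:,:,::-1]); np.savez('w10.npz',**m)
E
```

```text
time: 18.08
tool_pos: [0.6997, 0.0017, 0.3784]
tcp_rot: [-0.002, 3.141, 0.0]
wrist_force: [0.4, -0.2, -0.8]
width: 0.999
```

View pics/w10.png

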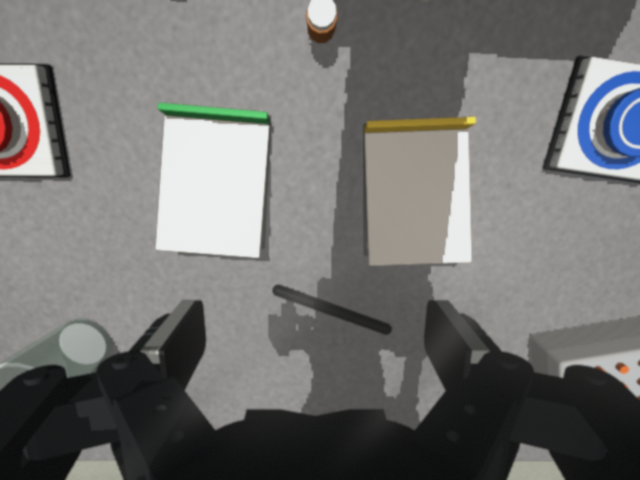

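```bash
cat > deck.py <<'E'
from meas import *
im=cv2.imread('pics/w10.png')[:,:,::-1].copy(); m=dict(np.load('w10.npz'))
h=cv2.cvtColor(im,cv2.COLOR_RGB2HSV)
for n,(x0,y0,x1,y1),th in [('green',(140,95,290,280),180),('yellow',(350,110,485,280),130)]:
    mk=np.zeros(im.shape[:2],np.uint8); sub=((h[...,2]>th)&(h[...,1]<60)).astype(np.uint8); mk[y0:y1,x0:x1]=sub[y0:y1,x0:x1]
    mk=cv2.morphologyEx(mk,cv2.MORPH_CLOSE,np.ones((5,5))); mk=cv2.morphologyEx(mk,cv2.MORPH_OPEN,np.ones((5,5)))
    c=blobs(mk,2000)[0]; q=quad(c); q=q[np.argsort(q[:,1])]; lo=q[:2][np.argsort(q[:2,0])]; up=q[2:][np.argsort(q[2:,0])]
    U=onz(m,up,.0407); L=onz(m,lo,.012); print(n,lo.tolist(),up.tolist()); print(L.round(4).tolist(),U.round(4).tolist())
    d=U[1]-U[0]; e=L[1]-L[0]; a=U.mean(0)-L.mean(0)
    print(' yaw up',np.degrees(np.arctan2(-d[0],d[1])).round(2),'foot',np.degrees(np.arctan2(-e[0],e[1])).round(2),'axis',np.degrees(np.arctan2(a[1],a[0])).round(2),'len',np.linalg.norm(a).round(4),'w',np.linalg.norm(d).round(4),np.linalg.norm(e).round(4),'origin',L.mean(0).round(4),'upmid',U.mean(0).round(4))
    # edge angles using sides (fit)
E
python3 deck.py
```

```text
green [[164.0, 119.0], [267.0, 126.0]] [[156.0, 249.0], [258.0, 256.0]]
[[0.6163, -0.129, 0.012], [0.6221, -0.0406, 0.012]] [[0.7245, -0.1369, 0.0407], [0.731, -0.0488, 0.0407]]
 yaw up -4.2 foot -3.77 axis -4.22 len 0.1126 w 0.0883 0.0887 origin [ 0.6192 -0.0848  0.012 ] upmid [ 0.7277 -0.0928  0.0407]
yellow [[366.0, 134.0], [484.0, 110.0]] [[370.0, 264.0], [484.0, 279.0]]
[[0.6288, 0.0454, 0.012], [0.6092, 0.1456, 0.012]] [[0.7385, 0.0491, 0.0407], [0.7526, 0.1508, 0.0407]]
 yaw up -7.94 foot 11.09 axis 2.01 len 0.1298 w 0.1027 0.1022 origin [0.619  0.0955 0.012 ] upmid [0.7455 0.0999 0.0407]
```

```bash
python3 - <<'E'
import cv2
im=cv2.imread('pics/w10.png')
for p in [(400,200),(400,250),(430,150),(460,200),(478,200),(340,200),(475,260),(415,290)]: print(p,im[p[1],p[0]][::-1])
E
sed -i "s/(350,110,485,280),130)/(350,126,485,280),0)/; s/sub=((h/R_=im[...,0].astype(int)-im[...,2]; sub=((h/; s/    mk=cv2.morphologyEx(mk,cv2.MORPH_CLOSE/    if n=='yellow': k=(((R_>14)\&(h[...,1]<70))|(h[...,2]>195)).astype(np.uint8); mk[:]=0; mk[y0:y1,x0:x1]=k[y0:y1,x0:x1]\n    mk=cv2.morphologyEx(mk,cv2.MORPH_CLOSE/" deck.py; python3 deck.py | tail -3
```

```text
(400, 200) [158 151 141]
(400, 250) [158 151 142]
(430, 150) [157 150 140]
(460, 200) [234 237 236]
(478, 200) [150 148 146]
(340, 200) [97 95 94]
(475, 260) [155 153 150]
(415, 290) [93 91 90]
yellow [[366.0, 133.0], [467.0, 129.0]] [[371.0, 263.0], [470.0, 261.0]]
[[0.628, 0.0453, 0.012], [0.6247, 0.1328, 0.012]] [[0.7375, 0.0499, 0.0407], [0.7358, 0.1364, 0.0407]]
 yaw up 1.17 foot 2.13 axis 2.13 len 0.114 w 0.0866 0.0876 origin [0.6264 0.0891 0.012 ] upmid [0.7366 0.0932 0.0407]
```

```bash
python3 go.py .4705 .0814 .25 71.3
```

```text
shift cm [22.93  8.02 12.81] turn [ 0.    -0.     0.328] t 18.12
```

```bash
python3 -m jog '[[[0,4,1.4,1,0,0,0.05],[0,8.5,3,3.5,0,0,0.12],[0,13,4.5,6,0,0,0.2],[0,17.5,6.1,9,0,0,0.27],[0,21,7.4,11.5,0,0,0.328],[0,22.9,8,12.8,0,0,0.328],[0,22.9,8,12.8,0,0,0.328],[0,22.9,8,12.8,0,0,0.328]]]'; python3 - <<'E'
from wm import *
m=bot.camera_model('wrist'); im=bot.read_camera('wrist'); cv2.imwrite('pics/w11.png',im[:,:,::-1])
for c in blobs(mask(im,'green'),1000):
    P=onz(m,c[:,0],.02)[:,:2].astype(np.float32); print(cv2.minAreaRect(P),cv2.contourArea(c))
E
python3 go.py .4705 .0814 .179 71.3
```

```text
time: 19.12
tool_pos: [0.4722, 0.0807, 0.2513]
tcp_rot: [0.512, 3.098, 0.001]
wrist_force: [-0.4, -0.8, -1.0]
width: 0.996
((0.4694785475730896, 0.08244696259498596), (0.052273232489824295, 0.09171422570943832), 70.91868591308594) 13338.5
((0.3625006079673767, 0.09254167973995209), (0.05177483335137367, 0.04586952179670334), 71.11481475830078) 9067.5
shift cm [0.24 0.   7.26] turn [ 0.001  0.003 -0.002] t 19.18
```

View pics/w11.png

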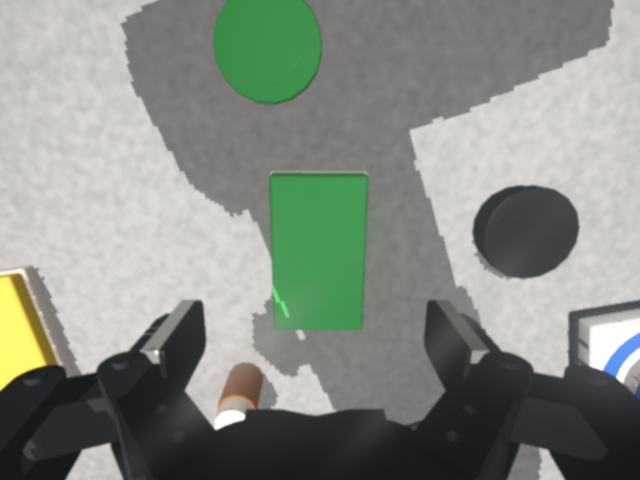

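```bash
python3 -m jog '[[[0,0.3,0.05,3,0,0,0],[0,0.3,0.05,5.5,0,0,0],[0,0.3,0.05,6.9,0,0,0],[0,0.3,0.05,7.2,0,0,0],[0,0.3,0.05,7.2,0,0,0],[1,0.3,0.05,7.2,0,0,0],[1,0.3,0.05,7.2,0,0,0],[1,0.3,0.05,7.2,0,0,0],[1,0.3,0.05,7.2,0,0,0],[1,0.3,0.05,7.2,0,0,0]]]' 40;  python3 go.py .47 .082 .179 71.3
```

```text
time: 20.42
tool_pos: [0.4687, 0.0822, 0.1796]
tcp_rot: [0.512, 3.098, 0.001]
wrist_force: [-0.3, 0.3, 6.2]
width: 0.643
shift cm [-0.13  0.03  0.06] turn [ 0.001  0.002 -0.001] t 20.43
```

```bash
cat > dk.py <<'E'
# dk.py green|yellow xd_mm zd_mm : plate centre at deck x,z
import sys; from go import *
D={'green':((.6175,-.0846,.012),-4.3),'yellow':((.625,.0891,.012),2.0)}
OFF={'green':(-.0013,0,.1696),'yellow':(0,0,.1696)}
def tgt(n,xd,zd,yd=0):
    o,y=D[n]; Rm=Rtool(y+90,.25); u=-Rm[:,0]; nn=-Rm[:,2]; v=np.cross(nn,u)
    C=np.array(o)+u*xd/1000+nn*zd/1000+v*yd/1000; return C-Rm@np.array(OFF[n]),y+90
if __name__=='__main__':
    p,y=tgt(sys.argv[1],float(sys.argv[2]),float(sys.argv[3])); sh,tr=delta(p,y,.25)
    s=bot.read_state(); print('target',p.round(4),'shift cm',sh.round(2),'turn',tr.round(3),'force',np.round(s['wrist_force'],1),'t',round(s['time'],2))
E
python3 -m jog '[[[1,0,0,-0.5,0,0,0],[1,0,0,-2,0,0,0],[1,0,0,-4.5,0,0,0],[1,0,0,-7,0,0,0],[1,0,0,-8.5,0,0,0],[1,0,0,-8.5,0,0,0]]]'; python3 dk.py green 60 40; python3 - <<'E'
from wm import *
cv2.imwrite('pics/w12.png',bot.read_camera('wrist')[:,:,::-1])
E
```

```text
time: 21.18
tool_pos: [0.4686, 0.0821, 0.2651]
tcp_rot: [0.512, 3.096, 0.001]
wrist_force: [-0.0, -0.7, -1.3]
width: 0.644
target [ 0.6225 -0.085   0.2296] shift cm [-19.94 -10.87   3.59] turn [-0.031 -0.245 -0.251] force [-0.  -0.7 -1.3] t 21.18
```

View pics/w12.png

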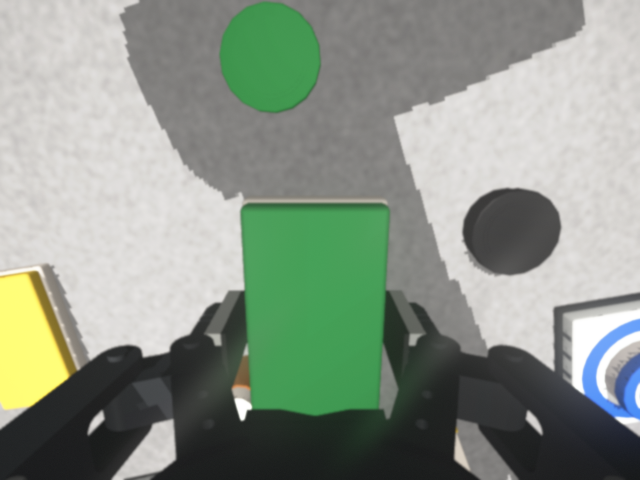

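```bash
python3 -m jog '[[[1,-1,-0.5,-1,0,0,0],[1,-3,-1.6,-2,-0.004,-0.03,-0.03],[1,-6,-3.3,-2,-0.009,-0.07,-0.07],[1,-9,-5,-2,-0.014,-0.11,-0.11],[1,-12,-6.6,-1.5,-0.019,-0.15,-0.15],[1,-15,-8.2,-0.5,-0.023,-0.18,-0.185],[1,-18,-9.8,1.2,-0.027,-0.22,-0.22],[1,-19.9,-10.9,3,-0.031,-0.245,-0.251],[1,-19.9,-10.9,3.6,-0.031,-0.245,-0.251],[1,-19.9,-10.9,3.6,-0.031,-0.245,-0.251],[1,-19.9,-10.9,3.6,-0.031,-0.245,-0.251]]]';python3 dk.py green 56 12;python3 - <<'E'
from wm import *
cv2.imwrite('pics/w13.png',bot.read_camera('wrist')[:,:,::-1]); cv2.imwrite('pics/s13.png',bot.read_camera('side')[:,:,::-1])
E
```

```text
time: 22.6
tool_pos: [0.6211, -0.0847, 0.2279]
tcp_rot: [0.109, 2.893, -0.014]
wrist_force: [0.2, -0.2, -1.6]
width: 0.644
target [ 0.6255 -0.0852  0.2015] shift cm [ 0.21 -0.01  2.67] turn [-0.    -0.004 -0.   ] force [ 0.2 -0.2 -1.6] t 22.6
```

View pics/w13.png

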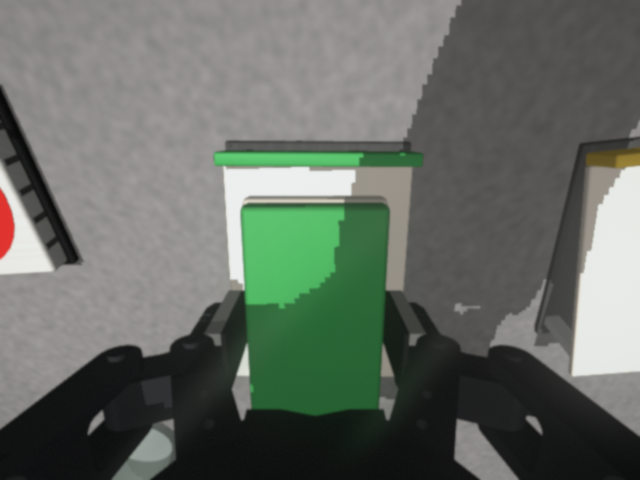

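View pics/s13.png

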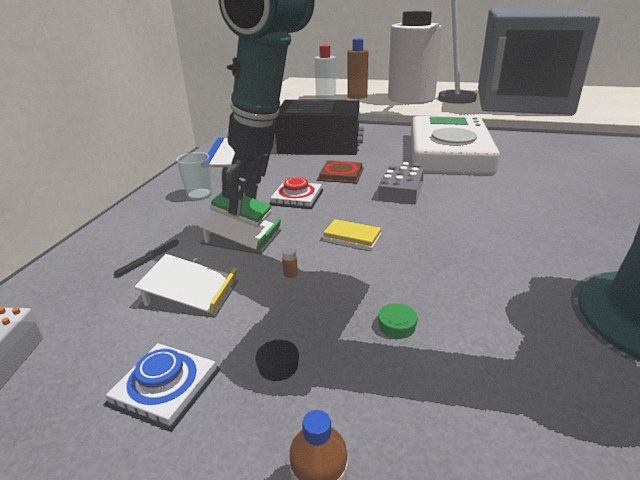

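```bash
python3 -m jog '[[[1,0.1,0,0.9,0,0,0],[1,0.2,0,1.8,0,0,0],[1,0.2,0,2.4,0,0,0],[1,0.2,0,2.65,0,0,0],[1,0.2,0,2.65,0,0,0],[1,0.2,0,2.65,0,0,0]]]';python3 dk.py green 50 12; python3 - <<'E'
from wm import *
cv2.imwrite('pics/w14.png',bot.read_camera('wrist')[:,:,::-1])
E
```

```text
time: 23.45
tool_pos: [0.626, -0.0856, 0.2015]
tcp_rot: [0.109, 2.893, -0.014]
wrist_force: [-0.5, -0.5, -0.5]
width: 0.646
target [ 0.6198 -0.0848  0.2   ] shift cm [ 0.64  0.04 -0.01] turn [-0.    -0.003 -0.   ] force [-0.5 -0.5 -0.5] t 23.45
```

View pics/w14.png

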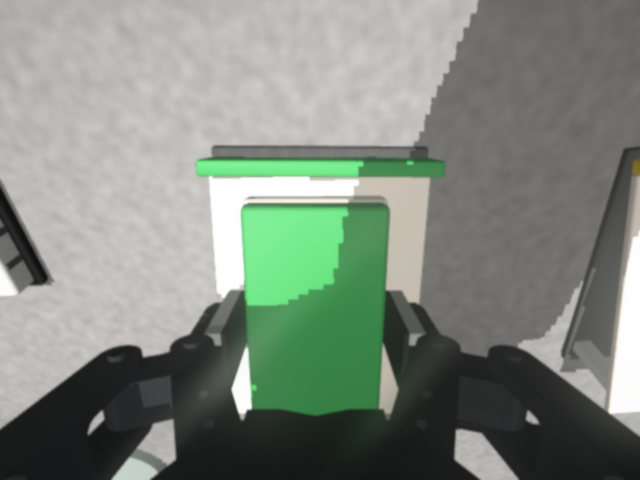

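```bash
python3 -m jog '[[[1,0.3,0.08,0,0,0,0],[1,0.5,0.08,0,0,0,0],[1,0.6,0.08,0,0,0,0],[1,0.6,0.08,0,0,0,0]]]';python3 dk.py green 48 10; python3 - <<'E'
from wm import *
cv2.imwrite('pics/w15.png',bot.read_camera('wrist')[:,:,::-1])
E
```

```text
time: 24.0
tool_pos: [0.6199, -0.0843, 0.1998]
tcp_rot: [0.109, 2.893, -0.014]
wrist_force: [0.1, 0.3, -0.5]
width: 0.642
target [ 0.6183 -0.0847  0.1976] shift cm [ 0.21 -0.05  0.18] turn [-0.    -0.004 -0.   ] force [ 0.1  0.3 -0.5] t 24.0
```

View pics/w15.png

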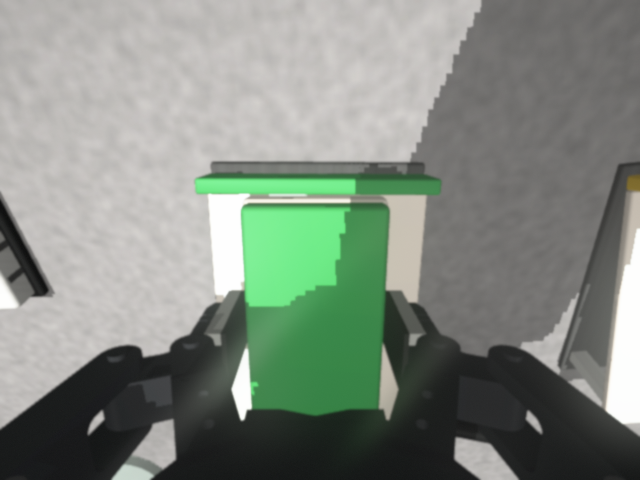

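```bash
python3 -m jog '[[[1,0.1,0,0.05,0,0,0],[1,0.2,0,0.1,0,0,0],[1,0.25,0,0.1,0,0,0],[1,0.25,0,0.1,0,0,0]]]';python3 dk.py green 48 10
```

```text
time: 24.55
tool_pos: [0.6181, -0.0842, 0.1984]
tcp_rot: [0.109, 2.893, -0.014]
wrist_force: [1.2, 0.4, -0.6]
width: 0.642
target [ 0.6183 -0.0847  0.1976] shift cm [-0.01 -0.05  0.09] turn [-0.    -0.003 -0.   ] force [ 1.2  0.4 -0.6] t 24.55
```

```bash
python3 -m jog '[[[1,0.1,0,0,0,0,0],[1,0.15,0,0.05,0,0,0],[1,0.15,0,0.05,0,0,0]]]';python3 -m jog '[[[1,0,0,0.05,0,0,0],[1,0,0,0.1,0,0,0],[1,0,0,0.1,0,0,0]]]'; python3 dk.py green 48 10
```

```text
time: 24.92
tool_pos: [0.6176, -0.0842, 0.1984]
tcp_rot: [0.11, 2.89, -0.014]
wrist_force: [4.8, -0.1, 0.6]
width: 0.646
time: 25.3
tool_pos: [0.6177, -0.0842, 0.1977]
tcp_rot: [0.109, 2.89, -0.014]
wrist_force: [4.2, 0.2, 4.8]
width: 0.643
target [ 0.6183 -0.0847  0.1976] shift cm [-0.06 -0.04  0.02] turn [-0.    -0.001 -0.   ] force [4.2 0.2 4.8] t 25.3
```

```bash
python3 -m jog '[[[0.7,0,0,0,0,0,0],[0.4,0,0,0,0,0,0],[0,0,0,0,0,0,0],[0,0,0,0,0,0,0],[0,0,0,-0.8,0,0,0],[0,0,0,-3,0,0,0],[0,0,0,-6,0,0,0],[0,0,0,-8,0,0,0],[0,0,0,-8,0,0,0]]]'; python3 - <<'E'
from wm import *
cv2.imwrite('pics/w16.png',bot.read_camera('wrist')[:,:,::-1]); cv2.imwrite('pics/s16.png',cv2.resize(bot.read_camera('side')[170:290,150:350],None,fx=4,fy=4,interpolation=3)[:,:,::-1])
E
python3 go.py .4658 -.1258 .25 80.5
```

```text
time: 26.42
tool_pos: [0.5978, -0.0828, 0.2762]
tcp_rot: [0.109, 2.89, -0.015]
wrist_force: [1.0, -0.8, -0.4]
width: 0.997
shift cm [12.95 -5.3  -0.81] turn [0.011 0.246 0.09 ] t 26.52
```

View pics/w16.png

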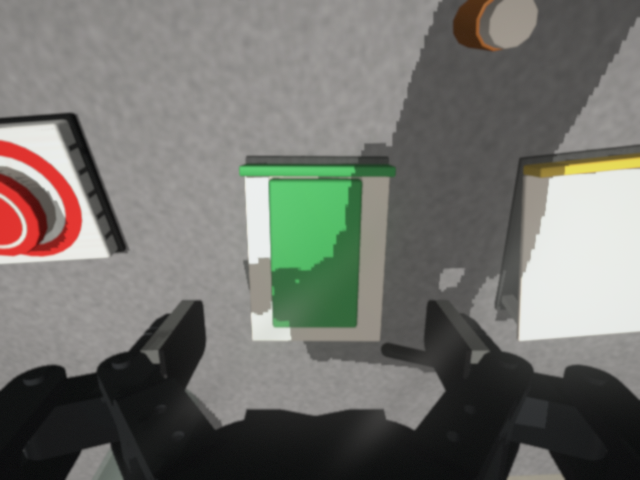

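View pics/s16.png

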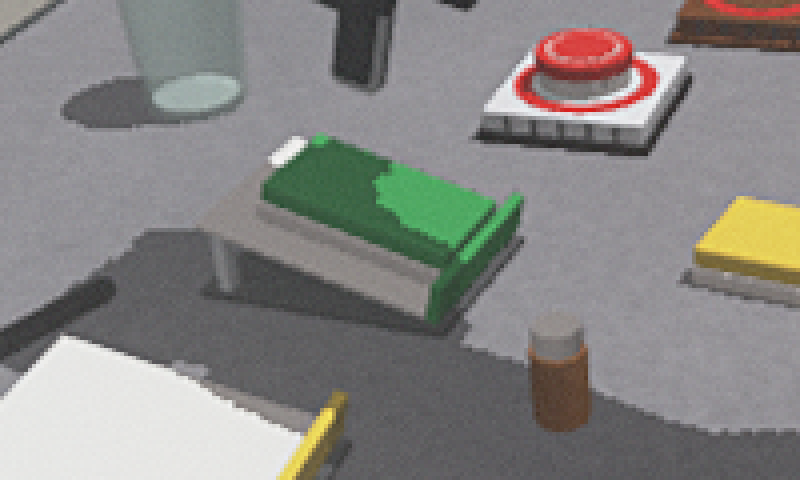

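```bash
python3 -m jog '[[[0,2,-0.8,-0.5,0,0.04,0.01],[0,4.5,-1.8,-1,0.002,0.09,0.03],[0,7.5,-3,-1,0.005,0.15,0.05],[0,10.5,-4.3,-1,0.008,0.2,0.07],[0,12.9,-5.3,-0.8,0.011,0.246,0.09],[0,12.9,-5.3,-0.8,0.011,0.246,0.09],[0,12.9,-5.3,-0.8,0.011,0.246,0.09]]]'; python3 - <<'E'
from wm import *
m=bot.camera_model('wrist'); im=bot.read_camera('wrist'); cv2.imwrite('pics/w17.png',im[:,:,::-1])
for c in blobs(mask(im,'yellow'),1000):
    P=onz(m,c[:,0],.02)[:,:2].astype(np.float32); print(cv2.minAreaRect(P),cv2.contourArea(c),c[:,0].mean(0))
E
python3 go.py .4658 -.1258 .179 80.5
```

```text
time: 27.4
tool_pos: [0.4672, -0.126, 0.2503]
tcp_rot: [0.261, 3.13, 0.0]
wrist_force: [0.1, 0.0, -0.1]
width: 0.998
((0.46519339084625244, -0.1258724480867386), (0.0535309873521328, 0.09297741204500198), 80.152587890625) 14480.5 [316.20858896 252.16359918]
shift cm [ 0.19 -0.02  7.17] turn [ 0.     0.002 -0.   ] t 27.45
```

View pics/w17.png

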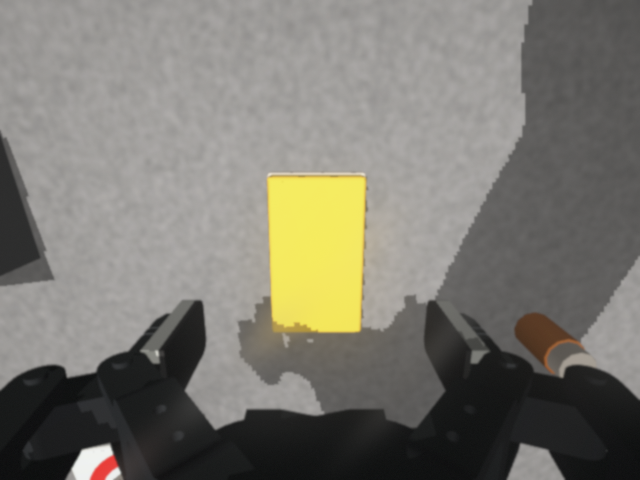

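```bash
python3 -m jog '[[[0,0.2,0,3,0,0,0],[0,0.2,0,5.5,0,0,0],[0,0.2,0,6.9,0,0,0],[0,0.2,0,7.1,0,0,0],[0,0.2,0,7.1,0,0,0],[1,0.2,0,7.1,0,0,0],[1,0.2,0,7.1,0,0,0],[1,0.2,0,7.1,0,0,0],[1,0.2,0,7.1,0,0,0],[1,0.2,0,7.1,0,0,0]]]' 40;  python3 go.py .4655 -.1258 .1796 80.5; python3 -m jog '[[[1,0,0,-0.5,0,0,0],[1,0,0,-2,0,0,0],[1,0,0,-4.5,0,0,0],[1,0,0,-7,0,0,0],[1,0,0,-8.5,0,0,0],[1,0,0,-8.5,0,0,0]]]'; python3 dk.py yellow 60 40
```

```text
time: 28.7
tool_pos: [0.4653, -0.1258, 0.1805]
tcp_rot: [0.26, 3.129, -0.001]
wrist_force: [-0.1, 1.4, 5.7]
width: 0.638
shift cm [-0.02 -0.    0.09] turn [-0.     0.002 -0.   ] t 28.7
time: 29.45
tool_pos: [0.4653, -0.1257, 0.2659]
tcp_rot: [0.26, 3.127, -0.001]
wrist_force: [-0.5, 0.5, -0.6]
width: 0.643
target [0.6313 0.0893 0.2299] shift cm [-12.8   23.96   3.64] turn [-0.026 -0.246 -0.2  ] force [-0.5  0.5 -0.6] t 29.45
```

```bash
sed -i "s/'yellow':(0,0,.1696)/'yellow':(0,0,.1705)/" dk.py; python3 -m jog '[[[1,-0.8,1.5,-1,0,0,0],[1,-2,4,-2,-0.003,-0.03,-0.02],[1,-3.8,7,-2.5,-0.007,-0.06,-0.05],[1,-5.6,10.4,-2.5,-0.011,-0.1,-0.08],[1,-7.4,13.8,-2.5,-0.015,-0.14,-0.11],[1,-9.2,17.2,-2,-0.019,-0.18,-0.145],[1,-11,20.6,-1,-0.023,-0.22,-0.18],[1,-12.3,23,1,-0.026,-0.246,-0.2],[1,-12.8,24,3,-0.026,-0.246,-0.2],[1,-12.8,24,3.5,-0.026,-0.246,-0.2],[1,-12.8,24,3.5,-0.026,-0.246,-0.2],[1,-12.8,24,3.5,-0.026,-0.246,-0.2]]]';python3 dk.py yellow 56 12;python3 - <<'E'
from wm import *
cv2.imwrite('pics/w18.png',bot.read_camera('wrist')[:,:,::-1])
E
```

```text
time: 30.95
tool_pos: [0.6307, 0.0897, 0.2302]
tcp_rot: [-0.05, 2.893, 0.008]
wrist_force: [0.5, -0.4, -0.5]
width: 0.645
target [0.6341 0.0894 0.2027] shift cm [ 0.35 -0.05  2.75] turn [ 0.001 -0.002 -0.001] force [ 0.5 -0.4 -0.5] t 30.95
```

View pics/w18.png

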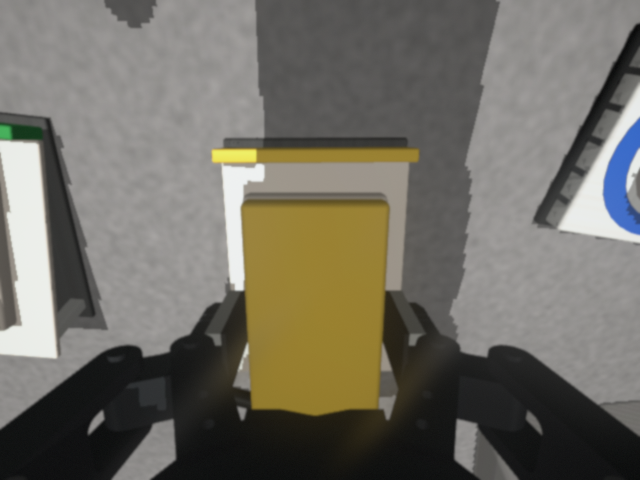

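```bash
python3 -m jog '[[[1,0.2,-0.03,0.9,0,0,0],[1,0.35,-0.05,1.8,0,0,0],[1,0.35,-0.05,2.5,0,0,0],[1,0.35,-0.05,2.7,0,0,0],[1,0.7,-0.05,2.7,0,0,0],[1,0.9,-0.05,2.7,0,0,0],[1,0.9,-0.05,2.7,0,0,0],[1,0.9,-0.05,2.7,0,0,0]]]';python3 dk.py yellow 48 10; python3 - <<'E'
from wm import *
cv2.imwrite('pics/w19.png',bot.read_camera('wrist')[:,:,::-1])
E
```

```text
time: 32.0
tool_pos: [0.6285, 0.0895, 0.2013]
tcp_rot: [-0.051, 2.894, 0.008]
wrist_force: [0.5, 0.1, -0.8]
width: 0.642
target [0.6269 0.0892 0.1988] shift cm [ 0.23 -0.03  0.2 ] turn [ 0.001 -0.002  0.   ] force [ 0.5  0.1 -0.8] t 32.0
```

View pics/w19.png

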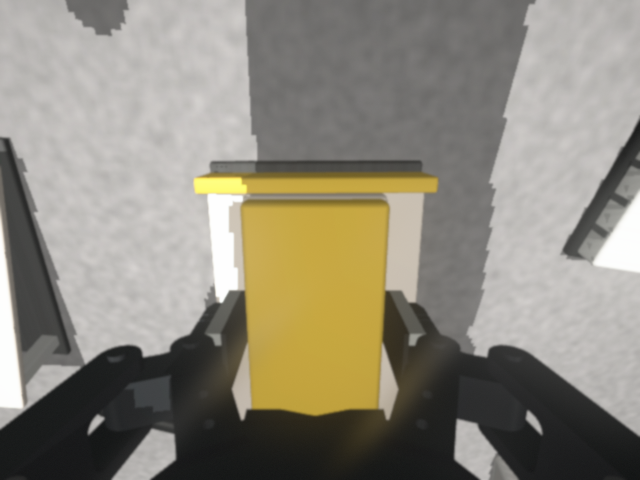

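```bash
python3 -m jog '[[[1,0.1,0,0.05,0,0,0],[1,0.2,0,0.1,0,0,0],[1,0.28,0,0.1,0,0,0],[1,0.28,0,0.1,0,0,0]]]';python3 dk.py yellow 48 10
```

```text
time: 32.55
tool_pos: [0.627, 0.0895, 0.2003]
tcp_rot: [-0.051, 2.891, 0.008]
wrist_force: [3.9, 0.3, 0.9]
width: 0.64
target [0.6269 0.0892 0.1988] shift cm [ 0.05 -0.03  0.14] turn [0.001 0.    0.   ] force [3.9 0.3 0.9] t 32.55
```

Backstop reached. Next I'll lower onto the slope.

```bash
python3 -m jog '[[[1,0,0,0.06,0,0,0],[1,0,0,0.12,0,0,0],[1,0,0,0.12,0,0,0]]]';python3 dk.py yellow 48 10
```

```text
time: 32.92
tool_pos: [0.6273, 0.0895, 0.1993]
tcp_rot: [-0.051, 2.891, 0.008]
wrist_force: [4.4, 0.9, 3.4]
width: 0.639
target [0.6269 0.0892 0.1988] shift cm [ 0.06 -0.03  0.04] turn [0.001 0.    0.   ] force [4.4 0.9 3.4] t 32.92
```

```bash
python3 -m jog '[[[1,0.03,0,0.05,0,0,0],[1,0.03,0,0.05,0,0,0]]]'; python3 -m jog '[[[0.7,0,0,0,0,0,0],[0.4,0,0,0,0,0,0],[0,0,0,0,0,0,0],[0,0,0,0,0,0,0],[0,0,0,-0.8,0,0,0],[0,0,0,-3,0,0,0],[0,0,0,-6,0,0,0],[0,0,0,-8,0,0,0],[0,0,0,-8,0,0,0]]]'; python3 - <<'E'
from wm import *
cv2.imwrite('pics/w20.png',bot.read_camera('wrist')[:,:,::-1]); cv2.imwrite('pics/s20.png',cv2.resize(bot.read_camera('side')[190:330,110:350],None,fx=3.3,fy=3.3,interpolation=3)[:,:,::-1])
E
```

```text
time: 33.17
tool_pos: [0.6273, 0.0895, 0.1988]
tcp_rot: [-0.051, 2.89, 0.008]
wrist_force: [5.7, 0.9, 3.7]
width: 0.643
time: 34.3
tool_pos: [0.6073, 0.0888, 0.2785]
tcp_rot: [-0.051, 2.889, 0.009]
wrist_force: [0.4, -0.4, 0.8]
width: 0.999
```

View pics/w20.png

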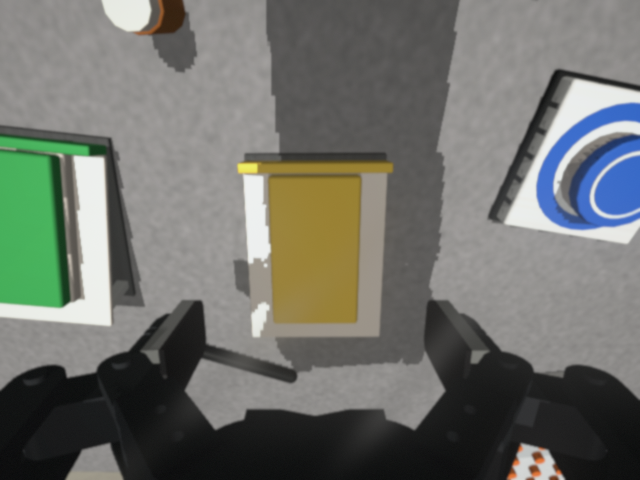

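View pics/s20.png

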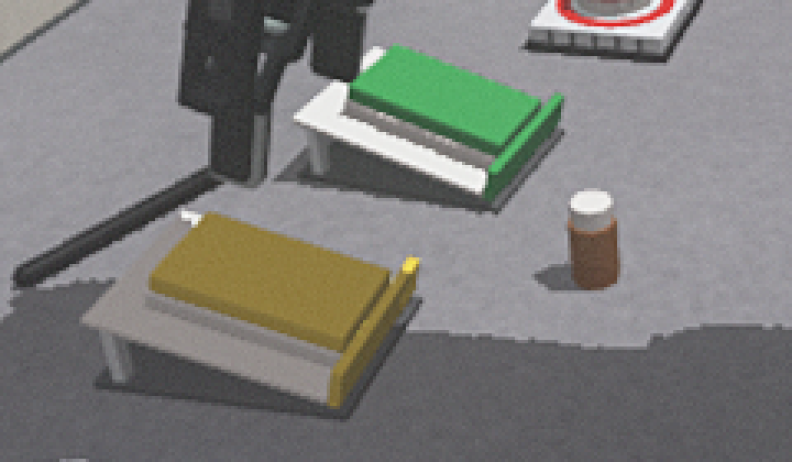

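Both plates lie flat against their backstops. I'll retreat the arm and do a final overall check.

```bash
python3 -m jog '[[[0,2,2,-3,0,0,0],[0,5,5,-6,0,0,0],[0,9,8,-9,0,0,0],[0,13,11,-11,0,0,0],[0,16,14,-12,0,0,0],[0,20,19,-12,0,0,0],[0,22,24,-12,0,0,0],[0,22,28,-12,0,0,0],[0,22,31,-12,0,0,0],[0,22,31,-12,0,0,0],[0,22,31,-12,0,0,0]]]'; python3 - <<'E'
from meas import *
m=bot.camera_model('top'); im=bot.read_camera('top')
cv2.imwrite('pics/t21.png',im[:,:,::-1])
cs=lambda k: cv2.findContours(k,cv2.RETR_CCOMP,cv2.CHAIN_APPROX_NONE)[0]
from go import Rtool
for n,(o,y) in {'green':((.6175,-.0846,.012),-4.3),'yellow':((.625,.0891,.012),2.0)}.items():
    Rm=Rtool(y+90,.25);u=-Rm[:,0];nn=-Rm[:,2];v=np.cross(nn,u)
    c=[c for c in blobs(mask(im,n),300) if 100<c[:,0,1].mean()<205][0]
    mk=np.zeros(im.shape[:2],np.uint8);cv2.drawContours(mk,[c],-1,1,-1)
    mk=cv2.morphologyEx(mk,cv2.MORPH_OPEN,np.ones((7,7)));c=blobs(mk)[0]
    P=onplane(m,c[:,0],np.array(o)+.02*nn,nn)-o; D=np.c_[P@u,P@v].astype(np.float32); print(n,'deck frame',cv2.minAreaRect(D),'x',D[:,0].min(),D[:,0].max())
for col in('red','blue'):
    for c in cs(mask(im,col)):
        if cv2.contourArea(c)>60 and 150<c[:,0,1].mean()<230 : print(col,cv2.contourArea(c),c[:,0].mean(0).round(1),[np.round(cv2.minEnclosingCircle(onz(m,cv2.convexHull(c)[:,0],z)[:,:2].astype(np.float32))[0],4) for z in (.018,.038)])
s=bot.read_state();print(s['time'],s['wrist_force'])
E
```

```text
time: 35.78
tool_pos: [0.3528, 0.3891, 0.3367]
tcp_rot: [-0.051, 2.896, 0.004]
wrist_force: [0.1, 0.3, -0.0]
width: 1.007
green deck frame ((0.04412420466542244, -0.0010407697409391403), (0.05288301780819893, 0.10021645575761795), 89.8333969116211) x -0.0059736753 0.09419366
yellow deck frame ((0.04488933086395264, -0.001333136111497879), (0.09966874867677689, 0.053243931382894516), 0.1766495406627655) x -0.0048760134 0.094644114
red 1355.0 [424.4 198.4] [array([ 0.6191, -0.2741]), array([ 0.615 , -0.2693])]
red 78.0 [422.7 199.2] [array([ 0.6231, -0.278 ]), array([ 0.6189, -0.2732])]
red 66.5 [433.1 191.1] [array([ 0.6285, -0.2845]), array([ 0.6241, -0.2796])]
red 241.0 [419.1 202. ] [array([ 0.6192, -0.2728]), array([ 0.615 , -0.2681])]
blue 282.0 [126.4 188.5] [array([0.6238, 0.2703]), array([0.6195, 0.2631])]
blue 1425.0 [130.1 191.9] [array([0.6182, 0.2633]), array([0.6141, 0.2563])]
blue 447.0 [126.5 188.5] [array([0.6234, 0.2704]), array([0.6191, 0.2633])]
blue 254.5 [134.8 196.2] [array([0.6178, 0.2633]), array([0.6137, 0.2563])]
35.825 [-0.91290227 -0.24902599  0.00376755]
```

View pics/t21.png

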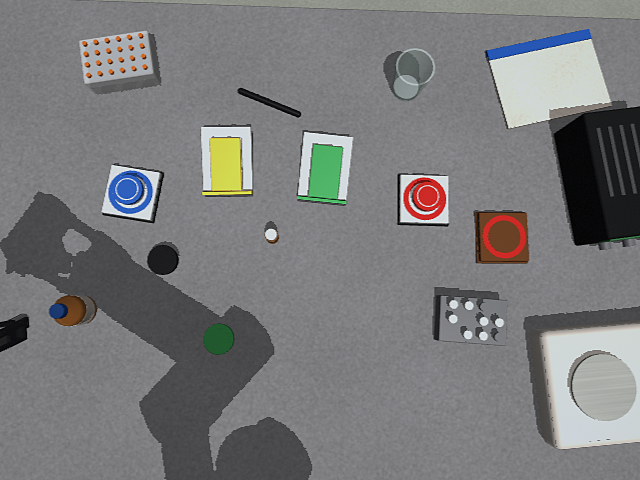

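The top view shows both dishes inside their rings, at (425,199) and (130,191). The plates are centred on their stands with no gap at the backstops, and the vial is unmoved at (271,234).

```bash
python3 -c "
from workcell import bot
print(bot.finish_job())"
```

```text
the job is handed in; nothing more can be done
None
```

I took both stacks apart and handed the job in after about 36 s of the 106 s. No verdict was reported. The red and blue dishes went on their matching cooling blocks first, then the green and yellow plates on their matching stands, pressed lightly against the backstops and released.

The last checks, from the wrist, side and top pictures:
- **Dishes:** both are lid up, and the measured centres are within about 1.5 mm of the ring centres.
- **Plates:** both lie flat and square to within 0.2°. They sit about 1 mm off the middle of the slope, and no gap shows at either backstop. The top-view masks merged each plate with its backstop, so that measurement alone could not show the contact. The 4–6 N felt against the backstops on placing and the side pictures also support it.
- **Everything else:** the vial and the look-alikes are where they started. The gripper is open and clear of everything.

No check failed. The camera views disagreed by 1–2 mm in places, in line with the stated calibration, and by up to about 4 mm in the side view's cross-check of the cooling rings.

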